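Sort the fresh samples into their storage racks

ROBOT

A 6-joint arm with a two-finger parallel gripper is mounted at the origin on a cart in front of the work surface, level with it; the furniture and walls round the work are solid. World frame = base frame: x ahead of the robot, y to its left, z up, the work surface at z = 0. Lengths are in m, angles in rad, forces in N, time in s.
With the tool pointing down it reaches from about 0.15 to 0.775 m from the base axis. Payload 6.1 kg.
Tool frame: the origin (TCP) lies at the very end of the fingers, on their centre line; the grasp point (between the pads) lies ctrl.grip_depth behind it (ctrl.grip_depth is the distance from the TCP to the grasp point, in m); z points along the fingers, y is the direction in which the jaws open and shut (so a half turn about z gives the same grasp; the last joint's range is limited). The gripper opens to 85 mm and grips with 20 to 120 N. Pads are 22 mm wide; open, the fingers measure 114 mm over their backs; the gripper's body (76 mm by 85 mm) begins 54 mm behind the grasp point. The pads swing forward as they close: fully open they stand 13 mm farther back than shut.
Start: joints at [-1.225, 0.126, -0.04, 1.405, 0, 1.571], TCP at [0.178, -0.494, 0.231] pointing down, gripper open.
Joint ranges: [-2.72, 2.72], [-0.95, 1.95], [-1.27, 1.35], [-1.78, 2.02], [-1.46, 1.47], [-3.14, 3.14]. Speed limits (rad/s): [2.39, 2.39, 3.01, 3.14, 3.14, 3.14].

INTERFACE

Orientations are given as a rotation vector (axis times angle).
In Python, from station import ctrl gives the robot as it stands.
- The arm moves only by the tool send_rows, never from a script. Its argument "plan" is a list of rows, each a list of 2 entries, a list of its own where there are three numbers: the shift along the tool's x, y, z in m, then the turn about the tool's z in rad. A call has 1 to 12 rows; each row is the pose to reach, as a shift and turn from the pose commanded when the call began, along the tool's axes at that moment; what a row does not reach only later rows make up. A row lasts 1/10 s, in which the tool goes at most 50 mm and 8.59 degrees, less where a joint would pass 70% of its speed; a pose out of reach is approached as far as the arm can. A call with a gripper value outside its range is refused whole. "grip" is the closure, from 0 (fully open) to 1 (shut), set as the call begins (left out, the last holds). The fingers move at their own pace and stop on an object; "newtons" is the grip in N (left out, the last holds). Time passes only in rows, so rows that repeat a pose let the fingers close. It gives the time, the measured TCP pose, the force and the opening at its end, in the units of the state.
- ctrl.get_state(): the state, without advancing time (a new reading comes with each control period).
- ctrl.grab_frame(name): name is "scene" or "top" or "wrist"; returns the picture (480x640x3 uint8, red, green, blue); there is no depth.
- ctrl.camera_params(name): a dict with "intrinsics" (3x3 intrinsics, pixels), "world_from_camera" (4x4, takes a point from camera to world coordinates). Camera axes: x right, y down, z forward; pixel columns grow to the right and rows downward; lengths in m; the calibration is good to about 2 mm. A picture is of the moment at which its call begins: read the wrist's pose just before it. camera_params takes no time and is no camera call; for the wrist camera it gives the pose at the moment of the call.
- ctrl.close_job(): hands the job in, once; it reports no verdict.
The state is a dict: "clock": time; "joints": joint angles; "joint_vel": joint speeds; "joint_efforts": joint torques, N m; "eef_pos": TCP position; "orientation": TCP orientation; "contact_force": force on the tool from outside, world axes, zero at the start; "wrist_torque": the same for the moment, N m; "width": opening from 0.0 (shut) to 1.0 (fully open).
Only numpy, scipy, OpenCV 4.12 (cv2) and the standard library are available. Lean on these libraries where they do the work, as an engineer would, in place of code of your own. Each camera call takes 0.05 s, during which the arm holds its last target.

TASK

Sort the filled samples on the bench mat into the storage racks made for them, ready for the climate cabinet: the black-capped and the white-capped vial into the free wells of the white rack, the two loose blue-capped bottles into the free wells of the blue rack, and the black-lidded jar into either well of the grey rack. Keep every container upright and set it down on the floor of its well rather than dropping it, and leave the vial and the bottle that are already racked standing where they are.

Things in the scene. Friction and masses are not known exactly. Their poses are not given: they have to be found in the camera images.
- black_vial: Glass sample vial with a black screw cap, 22 mm across and 45 mm tall (the cap is the top 11 mm, 20 mm across). Origin at the centre of its underside, z up its axis. Loose at the start on the grey-green bench mat (2 mm thick).
- white_vial: Glass sample vial with a white screw cap, 22 mm across and 45 mm tall (the cap is the top 11 mm, 20 mm across). Origin at the centre of its underside, z up its axis. Loose at the start on the grey-green bench mat (2 mm thick).
- bottle_a: White sample bottle with a blue screw cap, 33 mm across and 66 mm tall (the cap is the top 18 mm, 27 mm across). Origin at the centre of its underside, z up its axis. Loose at the start on the grey-green bench mat (2 mm thick); it and bottle_b are alike and interchangeable.
- bottle_b: White sample bottle with a blue screw cap, 33 mm across and 66 mm tall (the cap is the top 18 mm, 27 mm across). Origin at the centre of its underside, z up its axis. Loose at the start on the grey-green bench mat (2 mm thick); it and bottle_a are alike and interchangeable.
- jar: Low white jar with a black screw lid, 60 mm across and 41 mm tall (the lid is the top 15 mm and the widest part). Origin at the centre of its underside, z up its axis. Loose at the start on the grey-green bench mat (2 mm thick).
- vial_rack: White two-tier sample rack, fixed to the bench: 152 mm long (its x axis) by 54 mm wide, 18 mm high. Origin at the centre of its underside. A solid base, 3 mm thick, carries the containers; the upper plate has three round wells in a row along x, each 31 mm across, centred at x = -46, 0 and +46 mm, y = 0. The well at x = -46 mm (the end nearest the robot) is taken by racked_vial; the other two are free.
- bottle_rack: Blue two-tier sample rack, fixed to the bench: 178 mm long (its x axis) by 64 mm wide, 24 mm high. Origin at the centre of its underside. A solid base, 3 mm thick, carries the containers; the upper plate has three round wells in a row along x, each 42 mm across, centred at x = -54, 0 and +54 mm, y = 0. The well at x = -54 mm (the end nearest the robot) is taken by racked_bottle; the other two are free.
- jar_rack: Grey two-tier sample rack, fixed to the bench: 180 mm long (its x axis) by 90 mm wide, 12 mm high. Origin at the centre of its underside. A solid base, 3 mm thick, carries the containers; the upper plate has two round wells in a row along x, each 70 mm across, centred at x = -42 and +42 mm, y = 0. Both wells are free.
- racked_vial: Glass sample vial with a blue screw cap, 22 mm across and 45 mm tall (the cap is the top 11 mm, 20 mm across). Origin at the centre of its underside, z up its axis. It already stands loose in the vial rack, in the well at x = -46 mm, and is to stay there.
- racked_bottle: White sample bottle with a blue screw cap, 33 mm across and 66 mm tall (the cap is the top 18 mm, 27 mm across). Origin at the centre of its underside, z up its axis. It already stands loose in the bottle rack, in the well at x = -54 mm, and is to stay there.
Things that resemble listed ones, but are neither listed nor needed, are in the scene too. Leave any pink look-alike of the bottle_a alone.

How it is judged:
At the end, for the whole second after the job is handed in: The loose vials, bottles and jar stand in free wells of the vial, bottle and jar rack, the racked vial and bottle in their own wells: each within 8 mm of the well's centre in the rack's x and y, underside on the rack's base (under 7 mm above its underside), upright to 0.12 rad, at rest, released (((x of black_vial in the frame of vial_rack between -0.008 and 0.008 m and y of black_vial in the frame of vial_rack between -0.008 and 0.008 m) or (x of black_vial in the frame of vial_rack between 0.038 and 0.054 m and y of black_vial in the frame of vial_rack between -0.008 and 0.008 m)) and z of each of black_vial, white_vial, racked_vial in the frame of vial_rack below 0.007 m and angle between each of black_vial, white_vial, bottle_a, bottle_b, jar, racked_vial, racked_bottle's own z axis and vertical below 0.12 rad and linear speed of each of black_vial, white_vial, bottle_a, bottle_b, jar, racked_vial, racked_bottle below 0.02 m/s and contact force between the fingers and black_vial below 0.05 N and ((x of white_vial in the frame of vial_rack between -0.008 and 0.008 m and y of white_vial in the frame of vial_rack between -0.008 and 0.008 m) or (x of white_vial in the frame of vial_rack between 0.038 and 0.054 m and y of white_vial in the frame of vial_rack between -0.008 and 0.008 m)) and contact force between the fingers and white_vial below 0.05 N and ((x of bottle_a in the frame of bottle_rack between -0.008 and 0.008 m and y of bottle_a in the frame of bottle_rack between -0.008 and 0.008 m) or (x of bottle_a in the frame of bottle_rack between 0.046 and 0.062 m and y of bottle_a in the frame of bottle_rack between -0.008 and 0.008 m)) and z of each of bottle_a, bottle_b, racked_bottle in the frame of bottle_rack below 0.007 m and contact force between the fingers and bottle_a below 0.05 N and ((x of bottle_b in the frame of bottle_rack between -0.008 and 0.008 m and y of bottle_b in the frame of bottle_rack between -0.008 and 0.008 m) or (x of bottle_b in the frame of bottle_rack between 0.046 and 0.062 m and y of bottle_b in the frame of bottle_rack between -0.008 and 0.008 m)) and contact force between the fingers and bottle_b below 0.05 N and ((x of jar in the frame of jar_rack between -0.05 and -0.034 m and y of jar in the frame of jar_rack between -0.008 and 0.008 m) or (x of jar in the frame of jar_rack between 0.034 and 0.05 m and y of jar in the frame of jar_rack between -0.008 and 0.008 m)) and z of jar in the frame of jar_rack below 0.007 m and contact force between the fingers and jar below 0.05 N and (x of racked_vial in the frame of vial_rack between -0.054 and -0.038 m and y of racked_vial in the frame of vial_rack between -0.008 and 0.008 m) and contact force between the fingers and racked_vial below 0.05 N and (x of racked_bottle in the frame of bottle_rack between -0.062 and -0.046 m and y of racked_bottle in the frame of bottle_rack between -0.008 and 0.008 m) and contact force between the fingers and racked_bottle below 0.05 N); the robot touches nothing.
It fails at once if a sample or jar is knocked or laid over (more than 40 degrees from upright) (angle between any of black_vial, bottle_a, jar, bottle_b, white_vial's own z axis and vertical above 0.7 rad).
It fails at once if a sample or jar is dropped: it falls freely, touching nothing, for more than about 2 cm ((linear speed of black_vial above 0.65 m/s and contact force between black_vial and anything else below 0.01 N) or (linear speed of white_vial above 0.65 m/s and contact force between white_vial and anything else below 0.01 N) or (linear speed of bottle_a above 0.65 m/s and contact force between bottle_a and anything else below 0.01 N) or (linear speed of bottle_b above 0.65 m/s and contact force between bottle_b and anything else below 0.01 N) or (linear speed of jar above 0.65 m/s and contact force between jar and anything else below 0.01 N) or (linear speed of racked_vial above 0.65 m/s and contact force between racked_vial and anything else below 0.01 N) or (linear speed of racked_bottle above 0.65 m/s and contact force between racked_bottle and anything else below 0.01 N)).
It fails at once if the vial or the bottle that already stood in a rack is tipped or lifted out (angle between any of racked_vial, racked_bottle's own z axis and vertical above 0.4 rad or z of racked_vial in the frame of vial_rack above 0.014 m or z of racked_bottle in the frame of bottle_rack above 0.014 m).
It also fails if it takes over 115 s, if anything falls off the work surface, if the arm or the gripper's body presses on something with over 40 N, if the wrist force passes 120 N, or if a joint passes its speed limit or range.

## Working session

There is one attempt and no reset: what is moved stays moved. The work goes in short steps, Python scripts to look and compute and a tool call to move; the robot and the scene stay as the last step left them, time stands still between calls to the robot, and variables do not carry over. Pictures are saved under pics/ and viewed, and the job is handed in when it is done.

Besides the shell and the picture viewer there is one more tool, called after "Call:" by a JSON object that holds its "name" and its "arguments". send_rows: Moves the arm, as the interface text tells. Its arguments: {"type":"object","properties":{"plan":{"type":"array"},"grip":{"type":"number"},"newtons":{"type":"number"}},"required":["plan"]}

```bash
mkdir -p pics; ls; python3 - <<'E'
from station import ctrl
import cv2
print(ctrl.get_state(), ctrl.grip_depth)
for n in ("scene","top"):
    im=ctrl.grab_frame(n); cv2.imwrite(f"pics/{n}0.png",im[:,:,::-1]); print(n,ctrl.camera_params(n))
E
```

```text
pics
{'clock': 0.0, 'joints': array([-1.22503107e+00,  1.26376889e-01, -4.05769225e-02,  1.40540825e+00,
       -2.13322245e-07,  1.57078916e+00]), 'joint_vel': array([ 0.00042487,  0.00051115, -0.00011806, -0.0001459 ,  0.00024639,
       -0.00052091]), 'joint_efforts': array([-2.32862410e-03, -4.35911965e+01,  3.52925098e+01,  1.73206459e-02,
       -2.05099768e-04, -5.48278138e-06]), 'eef_pos': array([ 0.1777962 , -0.49355377,  0.23054434]), 'orientation': array([-3.09323954e+00, -5.40171059e-01,  4.23195885e-04]), 'contact_force': array([-0.38835589,  0.23271644,  0.29080012]), 'wrist_torque': array([-0.00684979,  0.00700225,  0.00227932]), 'width': 1.000371926030314} 0.0187
scene {'intrinsics': array([[509.2732044 ,   0.        , 317.20476502],
       [  0.        , 509.2732044 , 237.66892587],
       [  0.        ,   0.        ,   1.        ]]), 'world_from_camera': array([[-0.89787236, -0.23369821,  0.37310906, -0.0991724 ],
       [-0.44004039,  0.50289045, -0.74395272,  1.21721738],
       [-0.01377257, -0.83215764, -0.55436809,  0.89003656],
       [ 0.        ,  0.        ,  0.        ,  1.        ]])}
top {'intrinsics': array([[476.47472803,   0.        , 316.86902839],
       [  0.        , 476.47472803, 240.02031427],
       [  0.        ,   0.        ,   1.        ]]), 'world_from_camera': array([[ 0.01862342, -0.99543273,  0.0936314 ,  0.33269948],
       [-0.99978517, -0.01768866,  0.0108036 ,  0.08785772],
       [-0.00909804, -0.09381248, -0.99554831,  1.30478253],
       [ 0.        ,  0.        ,  0.        ,  1.        ]])}
```

View pics/top0.png

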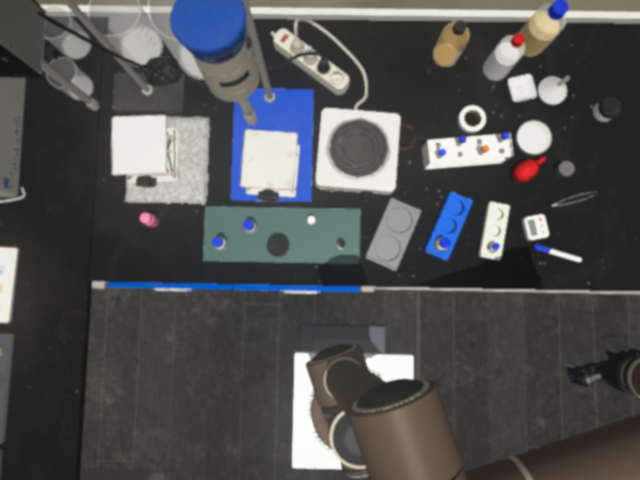

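View pics/scene0.png

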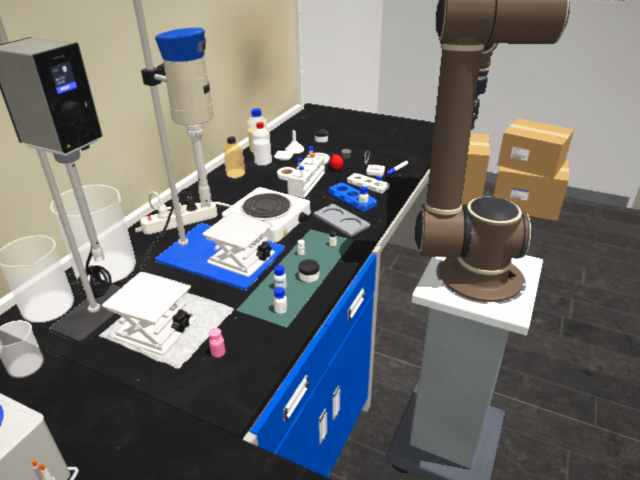

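The top view shows the mat with blue caps at (218,242) and (249,225), the jar at (278,244), the white vial at (311,220) and the black vial at (341,244). The racks are at (393,234) grey, (450,226) blue and (495,230) white. The pink look-alike is at (148,219), and an unlisted white holder is at (468,150). I'll enlarge this area.

```bash
cat > h.py <<'E'
import numpy as np, cv2
def ray(P,u,v,z):
    K=P["intrinsics"];T=P["world_from_camera"]
    d=T[:3,:3]@np.linalg.inv(K)@np.array([u,v,1.]);o=T[:3,3]
    return o+d*(z-o[2])/d[2]
def proj(P,p):
    T=np.linalg.inv(P["world_from_camera"]);q=T[:3,:3]@np.array(p)+T[:3,3];q=P["intrinsics"]@q
    return q[:2]/q[2]
E
python3 - <<'E'
import cv2
im=cv2.imread("pics/top0.png")
a=cv2.resize(im[195:275,195:375],None,fx=4.4,fy=4.4,interpolation=cv2.INTER_CUBIC)
b=cv2.resize(im[185:275,360:520],None,fx=5,fy=5,interpolation=cv2.INTER_CUBIC)
cv2.imwrite("pics/ca.png",a);cv2.imwrite("pics/cb.png",b)
s=cv2.imread("pics/scene0.png")
cv2.imwrite("pics/cs.png",cv2.resize(s[170:330,240:400],None,fx=3.7,fy=3.7,interpolation=cv2.INTER_CUBIC))
E
```

```text
(no output)
```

View pics/ca.png

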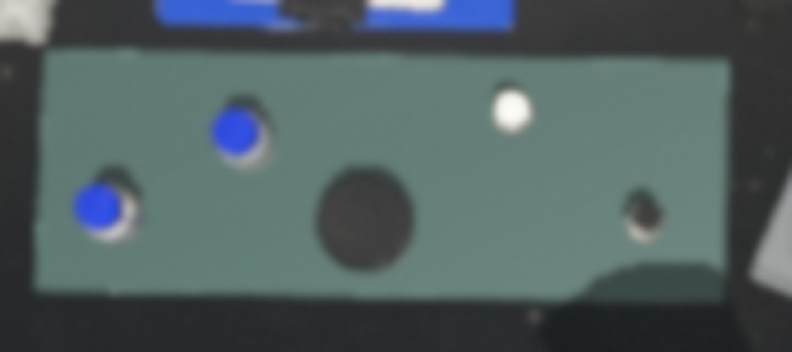

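View pics/cb.png

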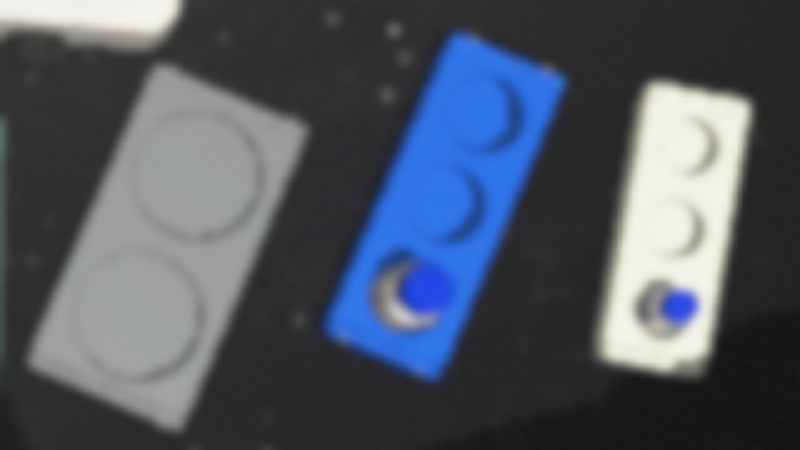

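View pics/cs.png

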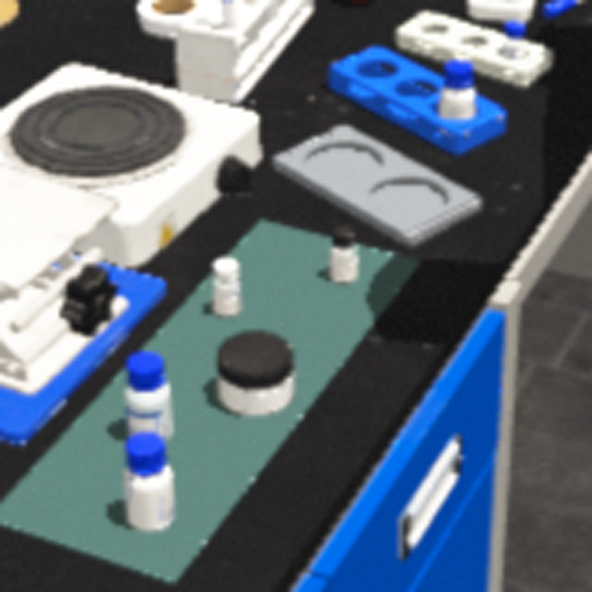

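All the objects are identifiable, and the rack that counts is the white one with the racked vial at (495,247). Next I'll measure them.

```bash
cat > meas.py <<'E'
from h import *
from station import ctrl
P=ctrl.camera_params("top")
im=cv2.imread("pics/top0.png"); hsv=cv2.cvtColor(im,cv2.COLOR_BGR2HSV)
def comps(m,box,mina=15):
    x0,y0,x1,y1=box; mm=np.zeros_like(m); mm[y0:y1,x0:x1]=m[y0:y1,x0:x1]
    n,l,s,c=cv2.connectedComponentsWithStats(mm)
    return [(s[i,4],c[i],(l==i).astype(np.uint8)) for i in range(1,n) if s[i,4]>=mina]
cap=cv2.inRange(hsv,(115,190,120),(125,255,255))
for a,c,_ in comps(cap,(203,205,362,265)): print("blue cap",a,c.round(1),ray(P,*c,0.068).round(4))
for a,c,_ in comps(cap,(425,190,520,262)): print("racked cap",a,c.round(1),ray(P,*c,.048).round(4),ray(P,*c,.069).round(4))
w=cv2.inRange(hsv,(0,0,200),(179,60,255))
for a,c,_ in comps(w,(300,205,325,235)): print("white cap",a,c.round(1),ray(P,*c,0.047).round(4))
d=cv2.inRange(hsv,(0,0,0),(179,255,85))
for a,c,_ in comps(d,(260,225,300,262)): print("jar",a,c.round(1),ray(P,*c,0.043).round(4))
print("black vial",ray(P,341.6,243.6,.047).round(4))
R={"jar":(cv2.inRange(hsv,(0,0,120),(179,50,200)),(362,190,425,275),.012,42),
"bottle":(cv2.inRange(hsv,(103,150,100),(118,255,255)),(420,188,478,265),.024,54),
"vial":(cv2.inRange(hsv,(0,0,150),(179,60,255)),(477,197,513,262),.018,46)}
for n,(m,b,z,_) in R.items():
    a,c,mk=max(comps(m,b),key=lambda t:t[0])
    h=cv2.convexHull(cv2.findContours(mk,0,2)[0][0]); r=cv2.minAreaRect(h)
    q=np.array([ray(P,*p,z) for p in cv2.boxPoints(r)])
    e=[np.linalg.norm(q[i]-q[(i+1)%4]) for i in range(4)]
    i=int(np.argmax(e[:2])); ax=q[i]-q[i+1]; 
    if ax[0]<0: ax=-ax
    print(n,a,"centre",q.mean(0).round(4),"sides",np.round(e[:2],4),"yaw",np.degrees(np.arctan2(ax[1],ax[0])).round(1))
E
python3 meas.py
```

```text
blue cap 44 [248.  224.4] [0.487  0.2825 0.068 ]
blue cap 44 [216.5 241.4] [0.4408 0.3633 0.068 ]
white cap 45 [310.9 219.6] [0.5054 0.1183 0.047 ]
jar 394 [277.5 244.3] [0.4382 0.206  0.043 ]
black vial [0.4426 0.0358 0.047 ]
jar 2152 centre [ 0.4755 -0.1055  0.012 ] sides [0.1803 0.0905] yaw -22.7
bottle 1657 centre [ 0.4988 -0.2531  0.024 ] sides [0.1842 0.0717] yaw -23.1
vial 1119 centre [ 0.4887 -0.3788  0.018 ] sides [0.1542 0.0584] yaw -10.8
```

```bash
cat > go.py <<'E'
import sys
from h import *
from station import ctrl
from scipy.spatial.transform import Rotation as R
def tool():
    s=ctrl.get_state(); return s,np.array(s["eef_pos"]),R.from_rotvec(s["orientation"]).as_matrix()
def shift(t,jaw=None):
    """world TCP target, jaw direction angle (deg, mod 180) -> tool-axis shift, turn"""
    s,p,M=tool(); d=M.T@(np.array(t)-p)
    y=M[:,1]; cur=np.degrees(np.arctan2(y[1],y[0])); out=None
    if jaw is not None:
        da=(jaw-cur+90)%180-90          # world ccw; tool z is down -> negative turn
        out=[round(np.radians(-da),3), round(np.radians(-da)+np.pi*(1 if da>0 else -1),3)]
    print("clock",s["clock"],"pos",p.round(4),"jaw",cur.round(1),"tilt z",M[2,2].round(5),"j6",s["joints"][5].round(2),"w",round(s["width"],3))
    print("shift",d.round(4),"dist",np.linalg.norm(d).round(3),"turn",out)
if __name__=="__main__":
    a=[float(x) for x in sys.argv[1:]]; shift(a[:3],a[3] if len(a)>3 else None)
E
python3 - <<'E'
from go import *
s,p,M=tool(); print(M.round(3))
P=ctrl.camera_params("wrist"); T=P["world_from_camera"]; print(P["intrinsics"].round(1)); print("cam in tool",(M.T@(T[:3,3]-p)).round(4)); print((M.T@T[:3,:3]).round(3))
E
python3 go.py 0.42 -0.25 0.32 80
```

```text
[[ 0.941  0.339 -0.001]
 [ 0.339 -0.941  0.001]
 [-0.    -0.001 -1.   ]]
[[338.6   0.  316.7]
 [  0.  338.6 242.5]
 [  0.    0.    1. ]]
cam in tool [ 0.0828 -0.0007 -0.1428]
[[-0.    -0.947 -0.321]
 [ 1.    -0.    -0.   ]
 [-0.    -0.321  0.947]]
clock 0.1 pos [ 0.1778 -0.4936  0.2306] jaw -70.2 tilt z -1.0 j6 1.57 w 1.002
shift [ 0.3104 -0.1472 -0.0892] dist 0.355 turn [np.float64(0.52), np.float64(-2.621)]
```

Call:
{"name": "send_rows", "arguments": {"plan": [[[0.31, -0.147, -0.09], 0.52], [[0.31, -0.147, -0.09], 0.52], [[0.31, -0.147, -0.09], 0.52], [[0.31, -0.147, -0.09], 0.52], [[0.31, -0.147, -0.09], 0.52], [[0.31, -0.147, -0.09], 0.52], [[0.31, -0.147, -0.09], 0.52], [[0.31, -0.147, -0.09], 0.52], [[0.31, -0.147, -0.09], 0.52], [[0.31, -0.147, -0.09], 0.52], [[0.31, -0.147, -0.09], 0.52], [[0.31, -0.147, -0.09], 0.52]], "grip": 0, "newtons": 20}}

```text
clock: 1.3
eef_pos: [0.4189, -0.2513, 0.3209]
orientation: [-3.129, 0.276, 0.001]
contact_force: [-0.6, 0.3, 0.5]
width: 1.001
```

```bash
python3 - <<'E'
from go import *
P=ctrl.camera_params("wrist"); im=ctrl.grab_frame("wrist"); cv2.imwrite("pics/w1.png",im[:,:,::-1]); np.savez("pics/w1.npz",K=P["intrinsics"],T=P["world_from_camera"])
s,p,M=tool();print(p,s["clock"],s["joint_vel"].round(3))
E
```

```text
[ 0.41894239 -0.25129514  0.32101019] 1.35 [ 0.004 -0.001  0.002  0.003 -0.001  0.001]
```

View pics/w1.png

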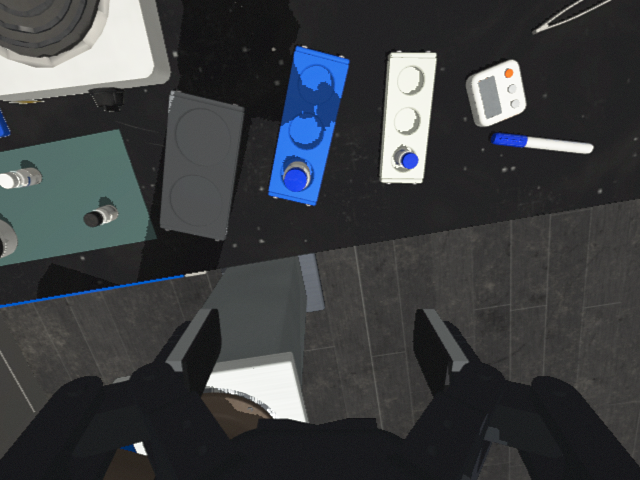

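The wrist view shows the grey rack at about (202,165), the blue rack at (310,126) with its racked cap at (296,178), and the white rack at (408,117) with its racked cap at (409,159). The black cap is at (94,218) and the white cap at (10,180). I'll refine the rack poses from this picture.

```bash
cat > m2.py <<'E'
from h import *
im=cv2.imread("pics/w1.png"); hsv=cv2.cvtColor(im,cv2.COLOR_BGR2HSV)
f=np.load("pics/w1.npz");P=dict(intrinsics=f["K"],world_from_camera=f["T"])
def biggest(m,b):
    mm=np.zeros_like(m);x0,y0,x1,y1=b;mm[y0:y1,x0:x1]=m[y0:y1,x0:x1]
    mm=cv2.morphologyEx(mm,cv2.MORPH_OPEN,np.ones((3,3)))
    c=cv2.findContours(mm,0,2)[0];return max(c,key=cv2.contourArea)
R={"jar":(cv2.inRange(hsv,(0,0,55),(179,60,200)),(155,85,250,245),.012,42),
"bottle":(cv2.inRange(hsv,(100,120,70),(125,255,255)),(262,40,355,210),.024,54),
"vial":(cv2.inRange(hsv,(0,0,130),(179,90,255)),(374,45,445,190),.018,46)}
vis=im.copy()
for n,(m,b,z,w) in R.items():
    h=cv2.convexHull(biggest(m,b)); 
    # world plane fit
    q=np.array([ray(P,*p[0],z)[:2] for p in h],np.float32)*1000
    r=cv2.minAreaRect(q); bp=cv2.boxPoints(r); e=[np.linalg.norm(bp[i]-bp[(i+1)%4]) for i in range(2)]
    i=int(np.argmax(e)); ax=bp[i]-bp[i+1]; ax=ax if ax[0]>0 else -ax; ax/=np.linalg.norm(ax)
    print(n,"centre",np.round(r[0],1),"sides",np.round(e,1),"yaw",np.degrees(np.arctan2(ax[1],ax[0])).round(1))
    for k in ((-w,w) if n=="jar" else (-w,0,w)):
        c=np.array(r[0])+k*ax; print("   well",k,c.round(1))
        u=proj(P,[*c/1000,z]); cv2.circle(vis,tuple(int(round(x)) for x in u),2,(0,0,255),-1)
    for p in bp:
        u=proj(P,[*p/1000,z]); cv2.circle(vis,tuple(int(round(x)) for x in u),2,(0,255,0),-1)
cv2.imwrite("pics/w1v.png",cv2.resize(vis[30:260,0:460],None,fx=1.7,fy=1.7,interpolation=cv2.INTER_CUBIC))
print("black vial",ray(P,94,218,.047).round(4),"white",ray(P,10,180,.047).round(4),"racked v",ray(P,409,159,.048).round(4),"racked b",ray(P,296,178,.069).round(4))
E
python3 m2.py
```

```text
jar centre [ 474.3 -103.4] sides [182.4  92.9] yaw -22.4
   well -42 [435.5 -87.3]
   well 42 [ 513.1 -119.4]
bottle centre [ 498.3 -251.2] sides [178.8  66.2] yaw -23.3
   well -54 [ 448.7 -229.9]
   well 0 [ 498.3 -251.2]
   well 54 [ 547.9 -272.5]
vial centre [ 488.4 -375.9] sides [153.8  56.2] yaw -10.7
   well -46 [ 443.2 -367.3]
   well 0 [ 488.4 -375.9]
   well 46 [ 533.6 -384.4]
black vial [0.4427 0.0323 0.047 ] white [0.5062 0.1152 0.047 ] racked v [ 0.4457 -0.3674  0.048 ] racked b [ 0.45   -0.2317  0.069 ]
```

View pics/w1v.png

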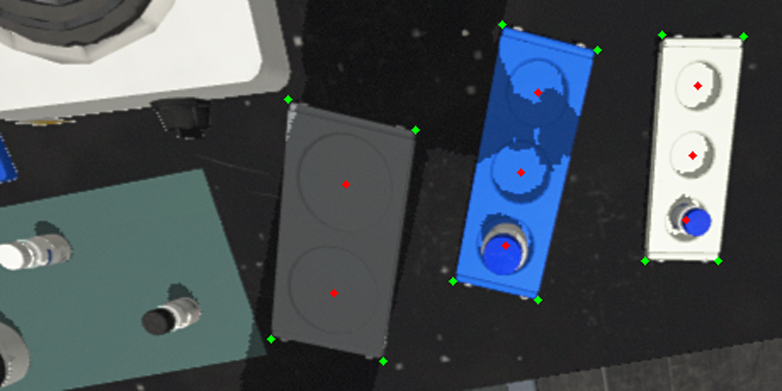

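```bash
python3 go.py 0.443 0.034 0.12 79.3
```

```text
clock 1.35 pos [ 0.4189 -0.2513  0.321 ] jaw -100.1 tilt z -1.0 j6 2.78 w 0.996
shift [-0.0262 -0.2851  0.201 ] dist 0.35 turn [np.float64(0.011), np.float64(-3.131)]
```

Call:
{"name": "send_rows", "arguments": {"plan": [[[-0.026, -0.285, 0.2], 0], [[-0.026, -0.285, 0.2], 0], [[-0.026, -0.285, 0.2], 0], [[-0.026, -0.285, 0.2], 0], [[-0.026, -0.285, 0.2], 0], [[-0.026, -0.285, 0.2], 0], [[-0.026, -0.285, 0.2], 0], [[-0.026, -0.285, 0.2], 0], [[-0.026, -0.285, 0.2], 0], [[-0.026, -0.285, 0.2], 0], [[-0.026, -0.285, 0.2], 0]]}}

```text
clock: 2.45
eef_pos: [0.4357, -0.0388, 0.1223]
orientation: [-3.098, 0.177, -0.004]
contact_force: [-0.1, 0.3, 0.3]
width: 0.998
```

```bash
cat > wr.py <<'E'
import sys
from go import *
def shot(n):
    P=ctrl.camera_params("wrist"); im=ctrl.grab_frame("wrist"); cv2.imwrite(f"pics/{n}.png",im[:,:,::-1]); np.savez(f"pics/{n}.npz",K=P["intrinsics"],T=P["world_from_camera"])
def load(n):
    f=np.load(f"pics/{n}.npz");return cv2.imread(f"pics/{n}.png"),dict(intrinsics=f["K"],world_from_camera=f["T"])
if __name__=="__main__":
    shot(sys.argv[1]); s,p,M=tool(); print(s["clock"],p.round(4),s["joint_vel"].round(3))
    P=load(sys.argv[1])[1]; print("TCP px",proj(P,p).round(0))
E
python3 wr.py w2
```

```text
2.5 [ 0.4357 -0.0388  0.1222] [ 0.002 -0.002 -0.001  0.001  0.     0.001]
TCP px [318. 310.]
```

View pics/w2.png

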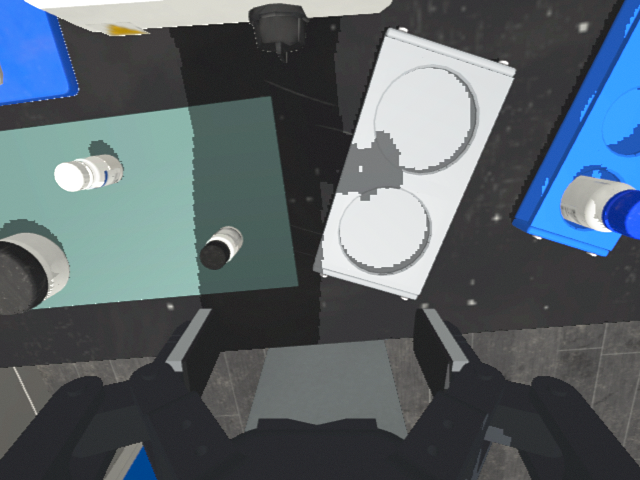

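The tool stopped short because joint 6 is near its limit, so I'll use the half-turned grasp. This view is sharp and close: the black cap is at (214,254), the white cap at (72,174), and the jar wells at (385,230) and (427,118).

```bash
python3 - <<'E'
from wr import *
im,P=load("w2")
print("black",ray(P,214,254,.047).round(4)," white",ray(P,72,174,.047).round(4))
for u in ((385,230),(427,118)): print("well rim",ray(P,*u,.012).round(4))
q=np.array([ray(P,*u,.012)[:2] for u in ((321,270),(415,297),(515,72),(391,30))]);print(q.round(4),q.mean(0).round(4))
e=np.diff(np.vstack([q,q[:1]]),axis=0);print(np.linalg.norm(e,axis=1).round(4),np.degrees(np.arctan2(e[1,1],e[1,0])),np.degrees(np.arctan2(-e[3,1],-e[3,0])))
E
python3 go.py 0.43 0.0 0.16 79.3
```

```text
black [0.4434 0.036  0.047 ]  white [0.5078 0.118  0.047 ]
well rim [ 0.4377 -0.0872  0.012 ]
well rim [ 0.5158 -0.1201  0.012 ]
[[ 0.4092 -0.0343]
 [ 0.3776 -0.1088]
 [ 0.5379 -0.1775]
 [ 0.5721 -0.0978]] [ 0.4742 -0.1046]
[0.0809 0.1744 0.0867 0.1749] -23.209285163593467 -21.29844114714457
clock 2.5 pos [ 0.4357 -0.0388  0.1222] jaw -96.5 tilt z -0.99925 j6 3.14 w 0.999
shift [-0.01   -0.0393 -0.0363] dist 0.054 turn [np.float64(0.073), np.float64(-3.069)]
```

Call:
{"name": "send_rows", "arguments": {"plan": [[[-0.01, -0.04, -0.04], -1.54], [[-0.01, -0.04, -0.04], -1.54], [[-0.01, -0.04, -0.04], -1.54], [[-0.01, -0.04, -0.04], -1.54], [[-0.01, -0.04, -0.04], -1.54], [[-0.01, -0.04, -0.04], -1.54], [[-0.01, -0.04, -0.04], -1.54], [[-0.01, -0.04, -0.04], -1.54], [[-0.01, -0.04, -0.04], -1.54], [[-0.01, -0.04, -0.04], -1.54], [[-0.01, -0.04, -0.04], -1.54], [[-0.01, -0.04, -0.04], -1.54]]}}

```text
clock: 3.7
eef_pos: [0.43, 0.0007, 0.1638]
orientation: [-2.356, -2.038, -0.045]
contact_force: [-0.7, -0.1, -0.3]
width: 1.001
```

```bash
python3 go.py 0.4434 0.035 0.12 79.3
```

```text
clock 3.7 pos [0.43   0.0007 0.1638] jaw -8.3 tilt z -0.99925 j6 1.69 w 1.001
shift [0.0342 0.0083 0.0451] dist 0.057 turn [np.float64(-1.528), np.float64(1.613)]
```

```bash
python3 - <<'E'
from go import *
s,p,M=tool(); print(M.round(4)); z=M[:,2]; print("tilt dir deg",np.degrees(np.arctan2(z[1],z[0])),np.degrees(np.arccos(-z[2])))
E
```

```text
[[ 0.1439  0.9896  0.0045]
 [ 0.9888 -0.1439  0.0385]
 [ 0.0387 -0.0011 -0.9992]]
tilt dir deg 83.31093458095627 2.2206505575981397
```

```bash
cat >> go.py <<'E'
E
python3 - <<'E'
s=open('go.py').read()
s=s.replace('if __name__=="__main__":\n','''def bshift(x,y,zb,rel,jaw=None):
    """container underside centre (x,y,zb) on the tool axis, TCP rel above it"""
    _,_,M=tool(); shift(np.array([x,y,zb])-M[:,2]*rel,jaw)
if __name__=="__main__":
''')
open('go.py','w').write(s)
E
python3 go.py 0.443 0.032 0.10 79.3
```

```text
clock 3.7 pos [0.43   0.0007 0.1638] jaw -8.3 tilt z -0.99925 j6 1.69 w 1.001
shift [0.0304 0.0084 0.065 ] dist 0.072 turn [np.float64(-1.528), np.float64(1.613)]
```

Call:
{"name": "send_rows", "arguments": {"plan": [[[0.03, 0.008, 0.065], -1.53], [[0.03, 0.008, 0.065], -1.53], [[0.03, 0.008, 0.065], -1.53], [[0.03, 0.008, 0.065], -1.53], [[0.03, 0.008, 0.065], -1.53], [[0.03, 0.008, 0.065], -1.53], [[0.03, 0.008, 0.065], -1.53], [[0.03, 0.008, 0.065], -1.53], [[0.03, 0.008, 0.065], -1.53], [[0.03, 0.008, 0.065], -1.53], [[0.03, 0.008, 0.065], -1.53], [[0.03, 0.008, 0.065], -1.53]]}}

```text
clock: 4.9
eef_pos: [0.4422, 0.0319, 0.0995]
orientation: [0.295, 3.127, 0.061]
contact_force: [-0.7, -0.4, 0.7]
width: 1.0
```

```bash
python3 wr.py w3; python3 -c "
from go import *
bshift(.443,.0355,.002,.018,79.3)"
```

```text
4.95 [0.4422 0.0319 0.0994] [ 0.002  0.    -0.003 -0.001  0.    -0.007]
TCP px [315. 311.]
clock 4.95 pos [0.4422 0.0319 0.0994] jaw 79.2 tilt z -0.99925 j6 0.23 w 1.001
shift [-0.0005 -0.0001  0.0795] dist 0.08 turn [np.float64(-0.002), np.float64(3.14)]
```

View pics/w3.png

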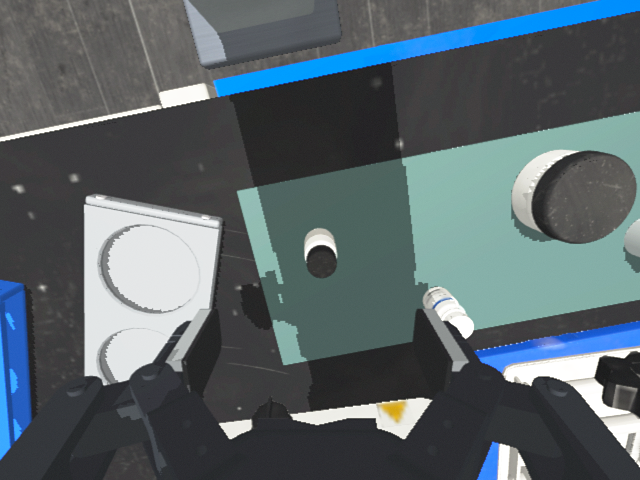

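```bash
python3 -c "
from wr import *
im,P=load('w3'); print('black',ray(P,321,262,.047),'base',ray(P,320,238,.002)); s,p,M=tool(); print(proj(P,p+M[:,2]*.052),p+M[:,2]*.052)
for u in ((592,197),(463,325)): print(ray(P,*u,.045).round(4))
"
```

```text
black [0.43926968 0.03787817 0.047     ] base [0.43840634 0.03962291 0.002     ]
[315.67108144 267.98012802] [0.44234957 0.03389187 0.0474799 ]
[0.4317 0.2075 0.045 ]
[0.5054 0.1247 0.045 ]
```

Call:
{"name": "send_rows", "arguments": {"plan": [[[0.001, 0.001, 0.04], 0], [[0.001, 0.001, 0.06], 0], [[0.001, 0.001, 0.075], 0], [[0.001, 0.001, 0.0795], 0], [[0.001, 0.001, 0.0795], 0], [[0.001, 0.001, 0.0795], 0]]}}

```text
clock: 5.55
eef_pos: [0.4421, 0.0362, 0.0207]
orientation: [0.291, 3.127, 0.061]
contact_force: [-0.2, 0.1, -0.3]
width: 0.997
```

Call:
{"name": "send_rows", "arguments": {"plan": [[[0, 0, 0], 0], [[0, 0, 0], 0], [[0, 0, 0], 0], [[0, 0, 0], 0], [[0, 0, 0], 0], [[0, 0, 0], 0], [[0, 0, 0], 0], [[0, 0, 0], 0], [[0, 0, 0], 0], [[0, 0, 0], 0], [[0, 0, 0], 0], [[0, 0, 0], 0]], "grip": 1, "newtons": 20}}

```text
clock: 6.75
eef_pos: [0.4417, 0.0362, 0.02]
orientation: [0.29, 3.128, 0.061]
contact_force: [-0.5, -0.6, 5.5]
width: 0.232
```

```bash
python3 wr.py w4
```

```text
6.8 [0.4416 0.0362 0.02  ] [ 0.    -0.     0.     0.001  0.001  0.   ]
TCP px [315. 311.]
```

View pics/w4.png

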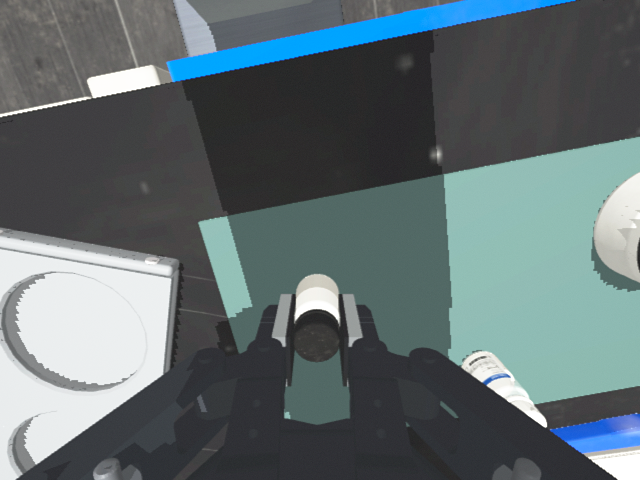

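Call:
{"name": "send_rows", "arguments": {"plan": [[[0, 0, -0.02], 0], [[0, 0, -0.05], 0], [[0, 0, -0.1], 0], [[0, 0, -0.12], 0], [[0, 0, -0.12], 0], [[0, 0, -0.12], 0]]}}

```text
clock: 7.4
eef_pos: [0.4409, 0.0316, 0.1391]
orientation: [-0.29, -3.127, -0.061]
contact_force: [-0.5, -0.9, -1.4]
width: 0.232
```

```bash
python3 wr.py w5; python3 -c "
from go import *
bshift(.5336,-.385,.06,.018,79.3)"
```

```text
7.45 [0.4403 0.0316 0.1383] [ 0.     0.009 -0.015  0.    -0.001 -0.001]
TCP px [315. 309.]
clock 7.45 pos [0.4403 0.0316 0.1383] jaw 79.4 tilt z -0.99925 j6 0.23 w 0.233
shift [-0.1687 -0.3951  0.0443] dist 0.432 turn [np.float64(0.002), np.float64(-3.14)]
```

Call:
{"name": "send_rows", "arguments": {"plan": [[[-0.169, -0.395, 0.0], 0], [[-0.169, -0.395, 0.0], 0], [[-0.169, -0.395, 0.0], 0], [[-0.169, -0.395, 0.0], 0], [[-0.169, -0.395, 0.0], 0], [[-0.169, -0.395, 0.0], 0], [[-0.169, -0.395, 0.0], 0], [[-0.169, -0.395, 0.0], 0], [[-0.169, -0.395, 0.0], 0], [[-0.169, -0.395, 0.04], 0], [[-0.169, -0.395, 0.04], 0], [[-0.169, -0.395, 0.04], 0]]}}

```text
clock: 8.65
eef_pos: [0.5332, -0.3845, 0.0816]
orientation: [-0.289, -3.122, -0.066]
contact_force: [0.3, 0.1, 0.6]
width: 0.233
```

```bash
python3 wr.py w6; python3 -c "
from go import *
bshift(.5336,-.385,.06,.018,79.3)"
```

```text
8.7 [ 0.5342 -0.3849  0.0835] [ 0.005 -0.027  0.03  -0.001 -0.    -0.002]
TCP px [315. 315.]
clock 8.7 pos [ 0.5342 -0.3849  0.0835] jaw 79.4 tilt z -0.99919 j6 -0.46 w 0.23
shift [ 0.0004 -0.0011  0.0054] dist 0.006 turn [np.float64(0.002), np.float64(-3.139)]
```

View pics/w6.png

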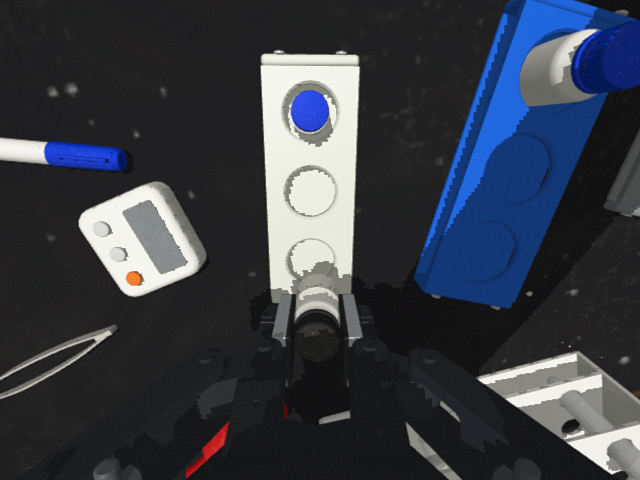

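```bash
python3 - <<'E'
from wr import *
im,P=load("w6")
g=cv2.resize(im[60:380,220:420],None,fx=3,fy=1.85*1,interpolation=cv2.INTER_CUBIC)
cv2.imwrite("pics/w6c.png",cv2.resize(im[150:370,230:400],None,fx=3.5,fy=2.7,interpolation=cv2.INTER_CUBIC))
for u in ((309.5,110.5),(310,191),(311,263)): print(ray(P,*u,.018).round(4))
T=P["world_from_camera"];s,p,M=tool()
for n,u,z in (("w4",(317,340),.047),):
    _,Q=load(n); pt=ray(Q,*u,z); 
    # tool frame at w4 time: recover from camera pose
    Mw=Q["world_from_camera"][:3,:3]@(T[:3,:3].T@M); pw=Q["world_from_camera"][:3,3]-Mw@(M.T@(T[:3,3]-p)); print("tcp w4",pw.round(4),"cap in tool",(Mw.T@(pt-pw)).round(4))
E
```

```text
[ 0.4417 -0.3682  0.018 ]
[ 0.487  -0.3767  0.018 ]
[ 0.5337 -0.385   0.018 ]
tcp w4 [0.4426 0.0357 0.0219] cap in tool [ 0.0036  0.0009 -0.0251]
```

View pics/w6c.png

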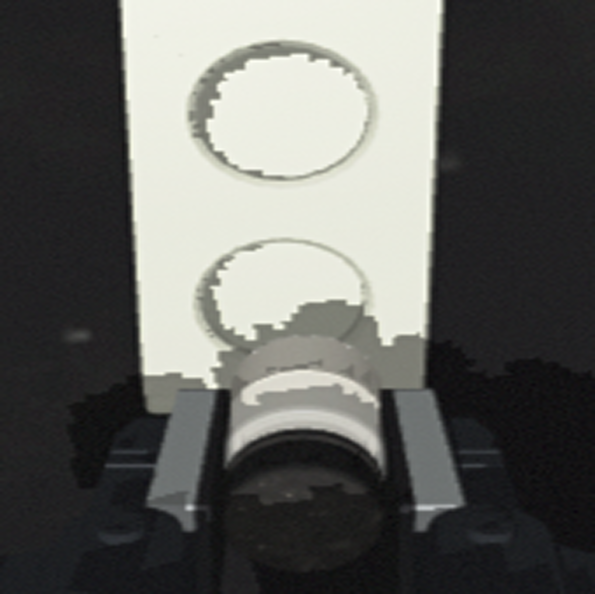

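```bash
python3 - <<'E'
from wr import *
im,P=load("w6");s,p,M=tool()
for z in (.0655,.0635):
    a=M.T@(ray(P,317.5,274,z)-p); print((a-[.011,0,0]).round(4))
print("cap top", (M.T@(ray(P,318,338,.0655+.045)-p)).round(4))
for u in ((311,263),(311,262)): w=ray(P,*u,.018); print("well in tool",(M.T@(w-p)).round(4))
E
```

```text
[0.0022 0.0012 0.0181]
[0.0013 0.0013 0.0201]
cap top [ 0.0058  0.0012 -0.027 ]
well in tool [ 0.0001 -0.0028  0.0654]
well in tool [ 0.0008 -0.0028  0.0654]
```

```bash
python3 - <<'E'
from wr import *
s,p,M=tool()
for i in range(3):
    T=ctrl.camera_params("wrist")["world_from_camera"]; print((M.T@(T[:3,3]-p)).round(4),(M.T@T[:3,:3]).round(3).ravel())
for n in ("w1","w2","w3","w4","w5","w6"):
    im,P=load(n); print(n,P["world_from_camera"][:3,3].round(4))
E
```

```text
[ 0.0834  0.0005 -0.1428] [-0.    -0.946 -0.323  1.    -0.     0.    -0.001 -0.323  0.946]
[ 0.0834  0.0005 -0.1428] [-0.    -0.946 -0.323  1.    -0.     0.    -0.001 -0.323  0.946]
[ 0.0834  0.0005 -0.1428] [-0.    -0.946 -0.323  1.    -0.     0.    -0.001 -0.323  0.946]
w1 [ 0.5002 -0.2652  0.4637]
w2 [ 0.517  -0.0531  0.265 ]
w3 [0.3599 0.0425 0.2426]
w4 [0.3593 0.0465 0.163 ]
w5 [0.3586 0.0419 0.2822]
w6 [ 0.4515 -0.3747  0.225 ]
```

```bash
python3 -c "
from go import *
bshift(.535,-.3855,.024,.018,79.3)
bshift(.535,-.3855,.003,.018,79.3)"
```

```text
clock 8.7 pos [ 0.5342 -0.3849  0.0835] jaw 79.4 tilt z -0.99919 j6 -0.46 w 0.23
shift [-0.0012 -0.0028  0.0414] dist 0.042 turn [np.float64(0.002), np.float64(-3.139)]
clock 8.7 pos [ 0.5342 -0.3849  0.0835] jaw 79.4 tilt z -0.99919 j6 -0.46 w 0.23
shift [-0.0014 -0.0036  0.0624] dist 0.062 turn [np.float64(0.002), np.float64(-3.139)]
```

Call:
{"name": "send_rows", "arguments": {"plan": [[[-0.001, -0.003, 0.02], 0], [[-0.001, -0.003, 0.04], 0], [[-0.001, -0.003, 0.041], 0], [[-0.001, -0.003, 0.041], 0], [[-0.001, -0.003, 0.041], 0], [[-0.001, -0.003, 0.041], 0]]}}

```text
clock: 9.3
eef_pos: [0.5361, -0.3878, 0.0446]
orientation: [0.289, 3.126, 0.059]
contact_force: [-0.5, 0.7, -0.5]
width: 0.226
```

```bash
python3 wr.py w7; python3 -c "
from go import *
bshift(.535,-.3855,.003,.018,79.3)"
```

```text
9.35 [ 0.536  -0.3878  0.0443] [-0.002  0.004 -0.006 -0.004  0.002  0.001]
TCP px [315. 310.]
clock 9.35 pos [ 0.536  -0.3878  0.0443] jaw 79.4 tilt z -0.99929 j6 -0.46 w 0.233
shift [0.0013 0.0005 0.0233] dist 0.023 turn [np.float64(0.002), np.float64(-3.139)]
```

View pics/w7.png

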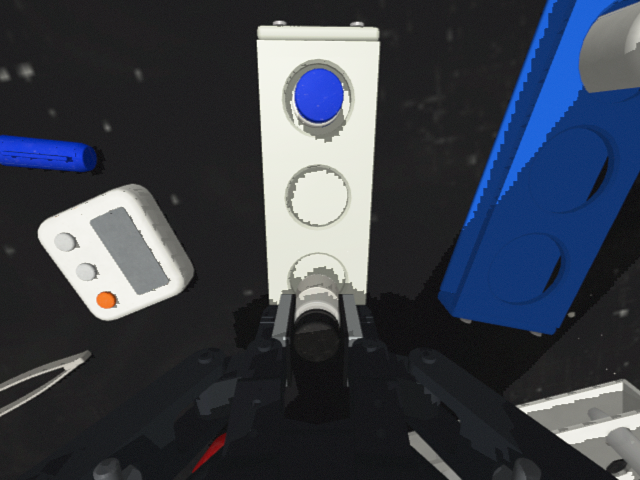

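```bash
python3 - <<'E'
from wr import *
im,P=load("w7");s,p,M=tool()
a=M.T@(ray(P,317,252.5,.018)-p); print("well ctr in tool",(a-[.0155,0,0]).round(4)); b=M.T@(ray(P,317,282,.0263)-p); print("vial btm",(b-[.011,0,0]).round(4))
cv2.imwrite("pics/w7c.png",cv2.resize(im[230:370,260:380],None,fx=6,fy=4,interpolation=cv2.INTER_CUBIC))
E
```

```text
well ctr in tool [0.0042 0.0008 0.0264]
vial btm [-0.0046  0.0008  0.018 ]
```

View pics/w7c.png

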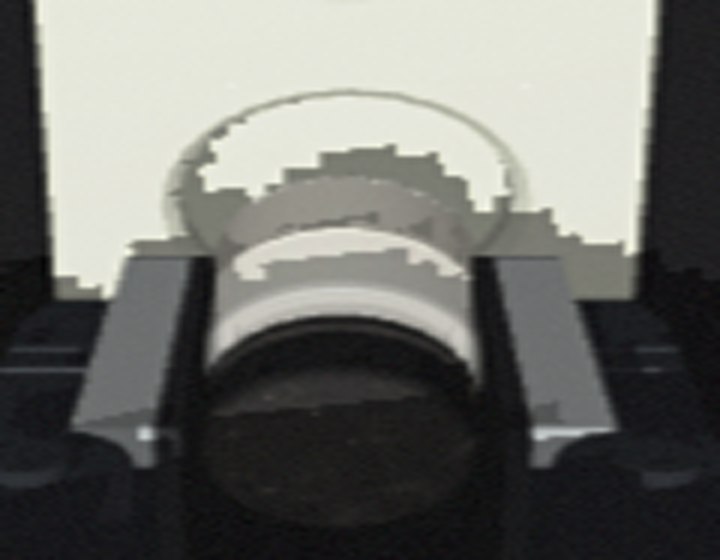

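```bash
python3 - <<'E'
from wr import *
im,P=load("w7");s,p,M=tool()
for z in (.0263,.0253): b=M.T@(ray(P,317.8,274.5,z)-p); print("vial btm",(b-[.011,0,0]).round(4))
print("well ctr by widest",(M.T@(ray(P,317.5,277.5,.018)-p)).round(4),p)
E
```

```text
vial btm [-0.0003  0.0012  0.018 ]
vial btm [-0.0008  0.0012  0.019 ]
well ctr by widest [0.0051 0.0011 0.0263] [ 0.53596062 -0.38775893  0.04426808]
```

```bash
python3 - <<'E'
from wr import *
im,P=load("w7")
cv2.imwrite("pics/w7d.png",cv2.resize(im[20:310,250:390],None,fx=2.5,fy=2,interpolation=cv2.INTER_CUBIC))
e=lambda v: ray(P,317.5,v,.018)
g=cv2.cvtColor(im,cv2.COLOR_BGR2GRAY); print(g[155:235,317].tolist()); print(g[240:285,317].tolist())
E
```

```text
[235, 235, 235, 235, 235, 236, 235, 236, 235, 190, 130, 145, 127, 126, 124, 141, 226, 238, 235, 235, 235, 235, 235, 235, 235, 234, 234, 234, 234, 234, 234, 234, 233, 234, 234, 234, 233, 234, 234, 234, 234, 234, 234, 234, 233, 233, 234, 233, 234, 234, 233, 233, 234, 233, 233, 232, 233, 232, 232, 232, 233, 233, 233, 232, 232, 232, 233, 233, 230, 147, 127, 140, 206, 220, 219, 224, 229, 230, 230, 230]
[229, 229, 229, 229, 230, 230, 229, 228, 230, 229, 230, 228, 195, 173, 229, 231, 230, 231, 230, 230, 230, 230, 230, 230, 230, 230, 233, 227, 135, 121, 122, 123, 122, 124, 139, 147, 147, 146, 147, 147, 147, 148, 147, 144, 121]
```

View pics/w7d.png

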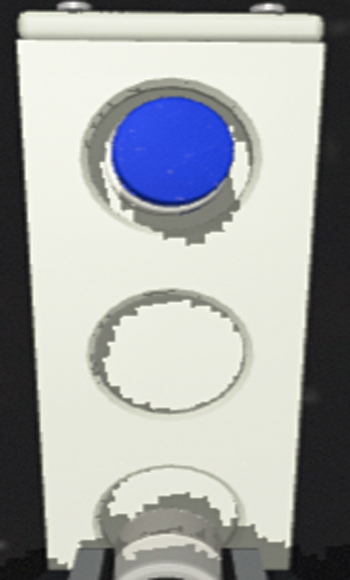

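```bash
python3 - <<'E'
from wr import *
im,P=load("w7");s,p,M=tool()
for v in (59,164.5,227,252.5):
    w=ray(P,317.5,v,.018); print(v,w.round(4),(M.T@(w-p)).round(4))
E
```

```text
59 [ 0.4262 -0.3653  0.018 ] [0.1119 0.001  0.0266]
164.5 [ 0.4716 -0.3737  0.018 ] [0.0658 0.001  0.0265]
227 [ 0.5029 -0.3795  0.018 ] [0.0339 0.001  0.0264]
252.5 [ 0.5169 -0.3821  0.018 ] [0.0197 0.001  0.0264]
```

Call:
{"name": "send_rows", "arguments": {"plan": [[[0.0045, -0.0005, 0], 0], [[0.0045, -0.0005, 0.005], 0], [[0.0045, -0.0005, 0.012], 0], [[0.0045, -0.0005, 0.018], 0], [[0.0045, -0.0005, 0.021], 0], [[0.0045, -0.0005, 0.0215], 0], [[0.0045, -0.0005, 0.0215], 0], [[0.0045, -0.0005, 0.0215], 0]]}}

```text
clock: 10.15
eef_pos: [0.5308, -0.3862, 0.0212]
orientation: [-0.29, -3.127, -0.061]
contact_force: [-0.5, 0.8, 0.7]
width: 0.232
```

```bash
python3 wr.py w8; python3 go.py .532 -.3855 .021 79.3
```

```text
10.2 [ 0.5309 -0.3862  0.0212] [-0.001  0.     0.002 -0.003 -0.002 -0.001]
TCP px [315. 311.]
clock 10.2 pos [ 0.5309 -0.3862  0.0212] jaw 79.4 tilt z -0.99925 j6 -0.46 w 0.229
shift [-0.001   0.0009  0.0002] dist 0.001 turn [np.float64(0.002), np.float64(-3.14)]
```

View pics/w8.png

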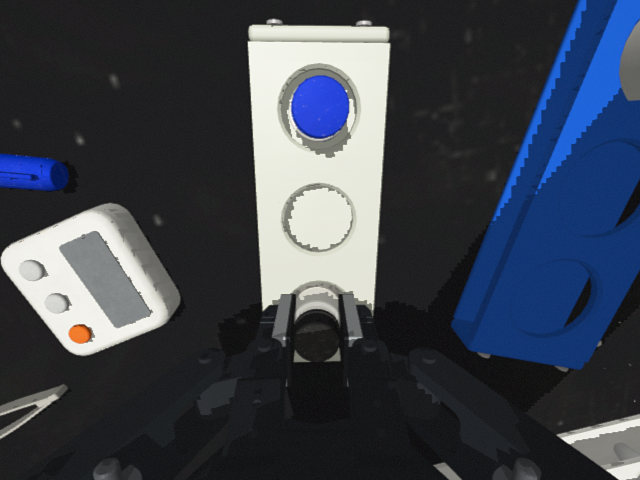

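Call:
{"name": "send_rows", "arguments": {"plan": [[[0, 0, 0.001], 0], [[0, 0, 0.001], 0], [[0, 0, 0.001], 0]]}}

```text
clock: 10.5
eef_pos: [0.5311, -0.3863, 0.0211]
orientation: [0.29, 3.127, 0.06]
contact_force: [-1.6, 1.2, 5.5]
width: 0.23
```

Call:
{"name": "send_rows", "arguments": {"plan": [[[0, 0, 0], 0], [[0, 0, 0], 0], [[0, 0, 0], 0], [[0, 0, 0], 0], [[0, 0, 0], 0], [[0, 0, 0], 0], [[0, 0, 0], 0], [[0, 0, -0.02], 0], [[0, 0, -0.05], 0], [[0, 0, -0.1], 0], [[0, 0, -0.12], 0], [[0, 0, -0.12], 0]], "grip": 0.45}}

```text
clock: 11.7
eef_pos: [0.5322, -0.3922, 0.1449]
orientation: [0.289, 3.122, 0.055]
contact_force: [-0.1, -0.7, -0.3]
width: 0.548
```

```bash
python3 wr.py w9; python3 go.py .508 .116 .15 79.3
```

```text
11.75 [ 0.5314 -0.3916  0.1422] [ 0.     0.029 -0.061 -0.018  0.001 -0.   ]
TCP px [316. 307.]
clock 11.75 pos [ 0.5314 -0.3916  0.1422] jaw 79.4 tilt z -0.99932 j6 -0.47 w 0.555
shift [0.1162 0.4946 0.0105] dist 0.508 turn [np.float64(0.002), np.float64(-3.14)]
```

View pics/w9.png

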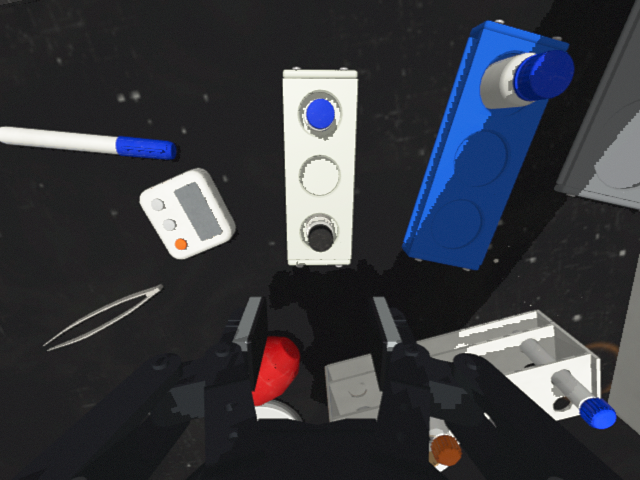

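The black vial stands upright in the far well at (319,236). Next is the white vial.

Call:
{"name": "send_rows", "arguments": {"plan": [[[0.116, 0.494, 0.0], 0], [[0.116, 0.494, 0.0], 0], [[0.116, 0.494, 0.0], 0], [[0.116, 0.494, 0.0], 0], [[0.116, 0.494, 0.0], 0], [[0.116, 0.494, 0.0], 0], [[0.116, 0.494, 0.0], 0], [[0.116, 0.494, 0.0], 0], [[0.116, 0.494, 0.0], 0], [[0.116, 0.494, 0.0], 0], [[0.116, 0.494, 0.03], 0], [[0.116, 0.494, 0.04], 0]]}}

```text
clock: 12.95
eef_pos: [0.505, 0.1187, 0.1161]
orientation: [-0.283, -3.123, -0.058]
contact_force: [-0.6, -0.7, 0.1]
width: 0.552
```

```bash
python3 wr.py w10; python3 -c "
from go import *
bshift(.507,.117,.002,.018,79.3)"
```

```text
13.0 [0.5045 0.1173 0.1152] [-0.037 -0.011  0.041  0.058 -0.002 -0.005]
TCP px [312. 310.]
clock 13.0 pos [0.5045 0.1173 0.1152] jaw 79.5 tilt z -0.99932 j6 0.39 w 0.551
shift [-0.0037 -0.0039  0.0951] dist 0.095 turn [np.float64(0.004), np.float64(-3.138)]
```

View pics/w10.png

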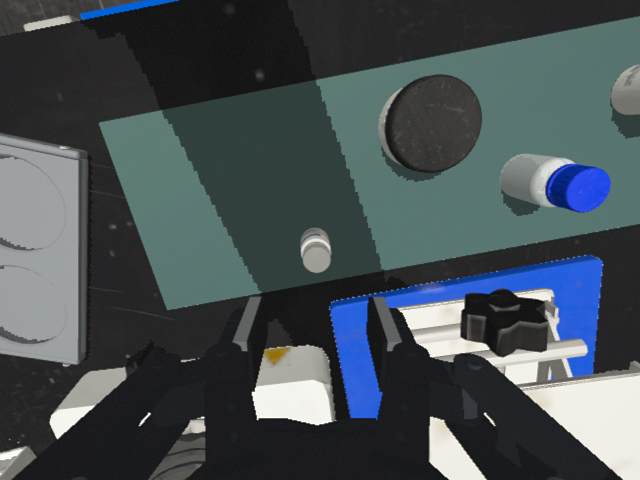

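```bash
python3 - <<'E'
from wr import *
im,P=load("w10")
print("white",ray(P,316,259.5,.047).round(4), "jar",ray(P,432,122,.043).round(4),"bot",ray(P,579,189,.068).round(4))
print("plate edge",ray(P,335,310,.005).round(4),"hotplate",ray(P,293,347,.05).round(4))
bshift(.507,.117,.002,.018,79.3)
E
```

```text
white [0.5059 0.1213 0.047 ] jar [0.4328 0.2069 0.043 ] bot [0.4843 0.2806 0.068 ]
plate edge [0.5706 0.1273 0.005 ] hotplate [0.5682 0.0927 0.05  ]
clock 13.0 pos [0.5045 0.1173 0.1152] jaw 79.5 tilt z -0.99932 j6 0.39 w 0.551
shift [-0.0037 -0.0039  0.0951] dist 0.095 turn [np.float64(0.004), np.float64(-3.138)]
```

Call:
{"name": "send_rows", "arguments": {"plan": [[[-0.003, -0.002, 0.03], 0], [[-0.003, -0.002, 0.05], 0], [[-0.003, -0.002, 0.05], 0], [[-0.003, -0.002, 0.05], 0]]}}

```text
clock: 13.4
eef_pos: [0.5099, 0.1154, 0.0698]
orientation: [-0.292, -3.126, -0.06]
contact_force: [0.3, 0.3, -0.4]
width: 0.552
```

```bash
python3 wr.py w11; python3 - <<'E'
from wr import *
bshift(.506,.1185,.002,.018,79.3)
im,P=load("w11"); cv2.imwrite("pics/w11c.png",cv2.resize(im[200:380,200:440],None,fx=3,fy=3,interpolation=cv2.INTER_CUBIC))
E
```

```text
13.45 [0.5105 0.1158 0.0706] [ 0.009 -0.009  0.015 -0.006  0.     0.001]
TCP px [316. 313.]
clock 13.45 pos [0.5105 0.1158 0.0706] jaw 79.3 tilt z -0.99925 j6 0.39 w 0.548
shift [ 0.0047 -0.0008  0.0506] dist 0.051 turn [np.float64(0.0), np.float64(-3.141)]
```

View pics/w11c.png

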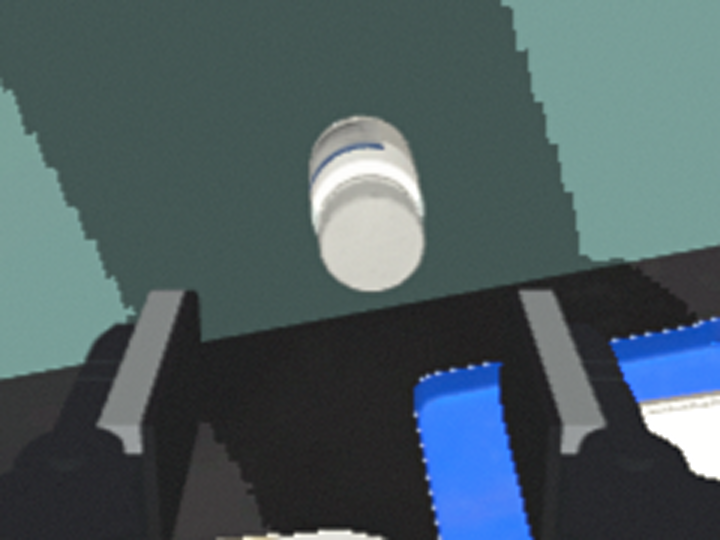

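```bash
python3 - <<'E'
from wr import *
im,P=load("w11"); w=ray(P,324,280,.047); print(w)
bshift(w[0]+.0003,w[1]-.0006,.002,.018,79.3)
E
```

```text
[0.50531863 0.12178802 0.047     ]
clock 13.45 pos [0.5105 0.1158 0.0706] jaw 79.3 tilt z -0.99925 j6 0.39 w 0.548
shift [0.0056 0.0018 0.0507] dist 0.051 turn [np.float64(0.0), np.float64(-3.141)]
```

Call:
{"name": "send_rows", "arguments": {"plan": [[[0.0055, 0.0015, 0.01], 0], [[0.0055, 0.0015, 0.03], 0], [[0.0055, 0.0015, 0.045], 0], [[0.0055, 0.0015, 0.05], 0], [[0.0055, 0.0015, 0.05], 0], [[0.0055, 0.0015, 0.05], 0]]}}

```text
clock: 14.05
eef_pos: [0.5055, 0.1212, 0.0206]
orientation: [0.29, 3.127, 0.061]
contact_force: [-0.0, -0.6, 0.9]
width: 0.55
```

Call:
{"name": "send_rows", "arguments": {"plan": [[[0, 0, 0], 0], [[0, 0, 0], 0], [[0, 0, 0], 0], [[0, 0, 0], 0], [[0, 0, 0], 0], [[0, 0, 0], 0], [[0, 0, 0], 0], [[0, 0, 0], 0]], "grip": 1}}

```text
clock: 14.85
eef_pos: [0.5058, 0.1211, 0.0207]
orientation: [0.29, 3.126, 0.062]
contact_force: [-0.4, -0.5, 6.0]
width: 0.241
```

```bash
python3 wr.py w12; python3 - <<'E'
from wr import *
im,P=load("w12"); cv2.imwrite("pics/w12c.png",cv2.resize(im[200:400,200:440],None,fx=3,fy=3,interpolation=cv2.INTER_CUBIC))
E
```

```text
14.9 [0.5058 0.1211 0.0207] [-0.001  0.    -0.     0.001  0.001 -0.001]
TCP px [315. 311.]
```

View pics/w12c.png

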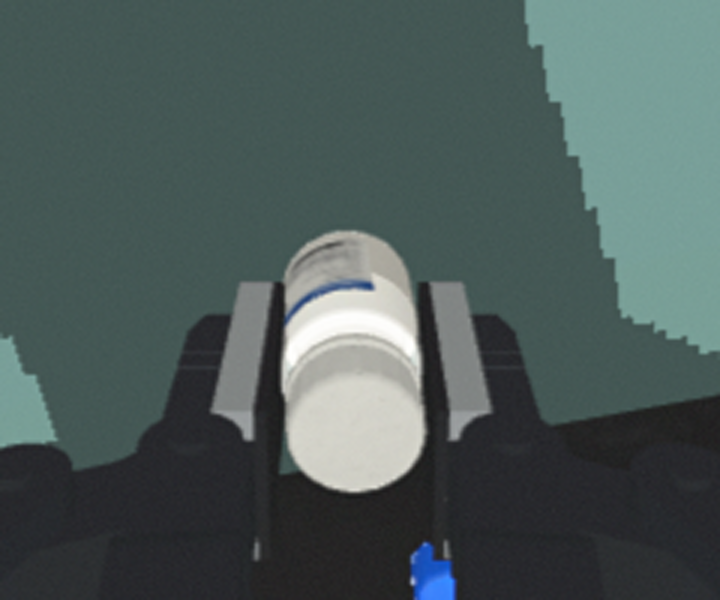

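Call:
{"name": "send_rows", "arguments": {"plan": [[[0, 0, -0.02], 0], [[0, 0, -0.05], 0], [[0, 0, -0.1], 0], [[0, 0, -0.12], 0], [[0, 0, -0.12], 0], [[0, 0, -0.12], 0]]}}

```text
clock: 15.5
eef_pos: [0.5048, 0.1164, 0.1396]
orientation: [0.29, 3.128, 0.061]
contact_force: [-0.1, 0.7, -0.9]
width: 0.241
```

```bash
python3 - <<'E'
from wr import *
im,P=load("w9"); cv2.imwrite("pics/w9c.png",cv2.resize(im[60:280,270:370],None,fx=4,fy=2.7,interpolation=cv2.INTER_CUBIC))
print(tool()[0]["width"]);bshift(.4852,-.3778,.07,.018,79.3)
E
```

```text
0.24116658608834696
clock 15.5 pos [0.5048 0.1164 0.1396] jaw 79.4 tilt z -0.99924 j6 0.39 w 0.241
shift [-0.0718 -0.4917  0.0324] dist 0.498 turn [np.float64(0.002), np.float64(-3.14)]
```

View pics/w9c.png

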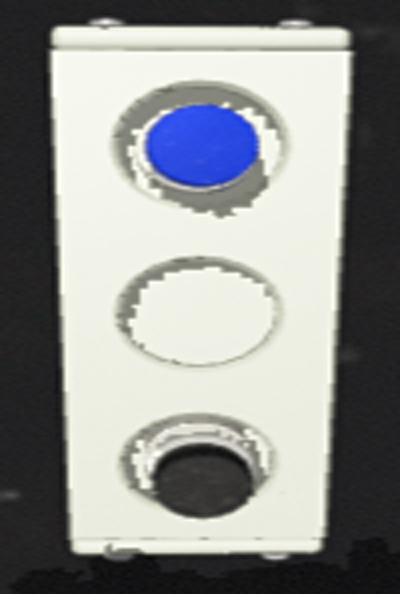

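Call:
{"name": "send_rows", "arguments": {"plan": [[[-0.072, -0.492, 0.0], 0], [[-0.072, -0.492, 0.0], 0], [[-0.072, -0.492, 0.0], 0], [[-0.072, -0.492, 0.0], 0], [[-0.072, -0.492, 0.0], 0], [[-0.072, -0.492, 0.0], 0], [[-0.072, -0.492, 0.0], 0], [[-0.072, -0.492, 0.0], 0], [[-0.072, -0.492, 0.0], 0], [[-0.072, -0.492, 0.0], 0], [[-0.072, -0.492, 0.03], 0], [[-0.072, -0.492, 0.03], 0]]}}

```text
clock: 16.7
eef_pos: [0.4821, -0.3781, 0.0845]
orientation: [-0.293, -3.119, -0.069]
contact_force: [-1.1, 0.9, -0.9]
width: 0.243
```

Call:
{"name": "send_rows", "arguments": {"plan": [[[0, 0, 0.02], 0], [[0, 0, 0.04], 0], [[0, 0, 0.04], 0], [[0, 0, 0.04], 0]]}}

```text
clock: 17.1
eef_pos: [0.4851, -0.3761, 0.0505]
orientation: [-0.288, -3.126, -0.063]
contact_force: [0.4, 0.2, 0.1]
width: 0.239
```

```bash
python3 wr.py w13; python3 - <<'E'
from wr import *
im,P=load("w13"); cv2.imwrite("pics/w13c.png",cv2.resize(im[150:390,200:440],None,fx=3,fy=2.4,interpolation=cv2.INTER_CUBIC))
bshift(.4852,-.3778,.003,.018,79.3)
E
```

```text
17.15 [ 0.4856 -0.3768  0.0513] [-0.003 -0.008  0.019 -0.005  0.    -0.   ]
TCP px [314. 313.]
clock 17.15 pos [ 0.4856 -0.3768  0.0513] jaw 79.5 tilt z -0.99925 j6 -0.49 w 0.245
shift [ 0.0001 -0.0029  0.0303] dist 0.03 turn [np.float64(0.003), np.float64(-3.139)]
```

View pics/w13c.png

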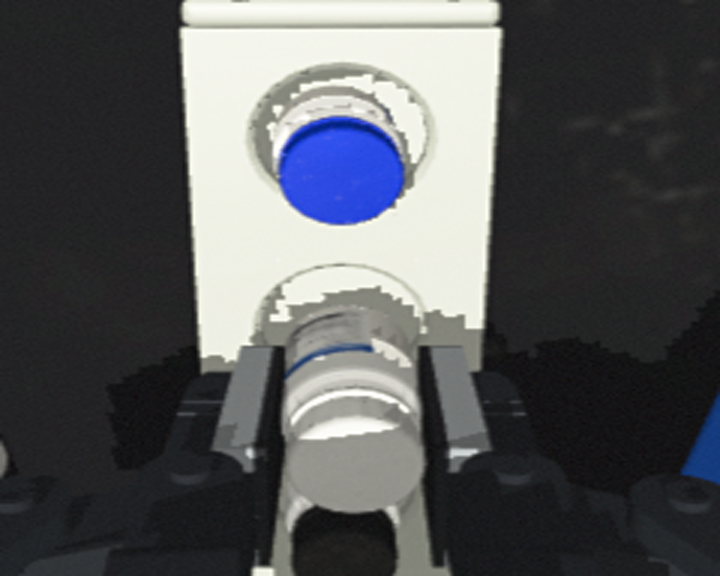

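```bash
python3 - <<'E'
from wr import *
im,P=load("w13");s,p,M=tool()
w=M.T@(ray(P,313.3,260.4,.018)-p)-[.0155,0,0]; b=M.T@(ray(P,317,277,p[2]-.0185)-p)-[.011,0,0]
d=M.T@np.array([0,0,-.015]); print("well",w.round(4),"floor",(w+d).round(4),"vial",b.round(4),"shift",(w+d-b).round(4))
E
```

```text
well [-0.0018 -0.0008  0.0334] floor [-0.0018 -0.0013  0.0484] vial [-0.0006  0.0013  0.0186] shift [-0.0012 -0.0026  0.0298]
```

Call:
{"name": "send_rows", "arguments": {"plan": [[[-0.0007, -0.0026, 0.005], 0], [[-0.0007, -0.0026, 0.014], 0], [[-0.0007, -0.0026, 0.02], 0], [[-0.0007, -0.0026, 0.026], 0], [[-0.0007, -0.0026, 0.029], 0], [[-0.0007, -0.0026, 0.029], 0], [[-0.0007, -0.0026, 0.029], 0]]}}

```text
clock: 17.85
eef_pos: [0.4857, -0.3789, 0.0218]
orientation: [0.29, 3.128, 0.061]
contact_force: [-1.3, 0.6, 3.6]
width: 0.24
```

Call:
{"name": "send_rows", "arguments": {"plan": [[[0, 0, 0.001], 0], [[0, 0, 0.001], 0], [[0, 0, 0.001], 0]]}}

```text
clock: 18.15
eef_pos: [0.486, -0.379, 0.0217]
orientation: [0.29, 3.127, 0.06]
contact_force: [-3.4, 2.5, 8.9]
width: 0.245
```

```bash
python3 wr.py w14; python3 - <<'E'
from wr import *
im,P=load("w14"); cv2.imwrite("pics/w14c.png",cv2.resize(im[150:390,200:440],None,fx=3,fy=2.4,interpolation=cv2.INTER_CUBIC))
E
```

```text
18.2 [ 0.4859 -0.3789  0.0217] [-0.     0.002 -0.001 -0.    -0.     0.   ]
TCP px [315. 311.]
```

View pics/w14c.png

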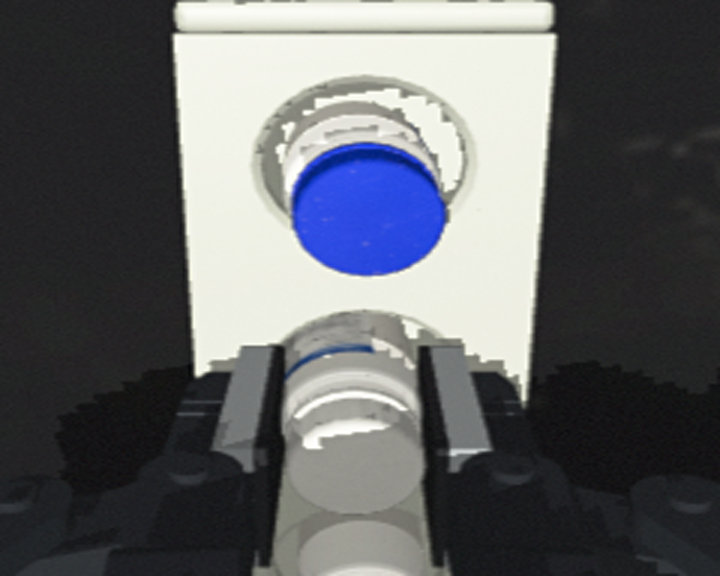

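Call:
{"name": "send_rows", "arguments": {"plan": [[[0, 0, 0], 0], [[0, 0, 0], 0], [[0, 0, 0], 0], [[0, 0, 0], 0], [[0, 0, 0], 0], [[0, 0, 0], 0], [[0, 0, 0], 0], [[0, 0, -0.02], 0], [[0, 0, -0.05], 0], [[0, 0, -0.1], 0], [[0, 0, -0.12], 0], [[0, 0, -0.12], 0]], "grip": 0.45}}

```text
clock: 19.4
eef_pos: [0.4869, -0.385, 0.1447]
orientation: [0.289, 3.122, 0.054]
contact_force: [-0.7, 0.5, 0.8]
width: 0.553
```

```bash
python3 wr.py w15; python3 go.py .437 .206 .15 67
```

```text
19.45 [ 0.4861 -0.3843  0.1422] [ 0.002  0.028 -0.061 -0.02   0.    -0.001]
TCP px [316. 307.]
clock 19.45 pos [ 0.4861 -0.3843  0.1422] jaw 79.4 tilt z -0.99932 j6 -0.5 w 0.552
shift [0.1568 0.5711 0.0133] dist 0.592 turn [np.float64(0.217), np.float64(-2.925)]
```

View pics/w15.png

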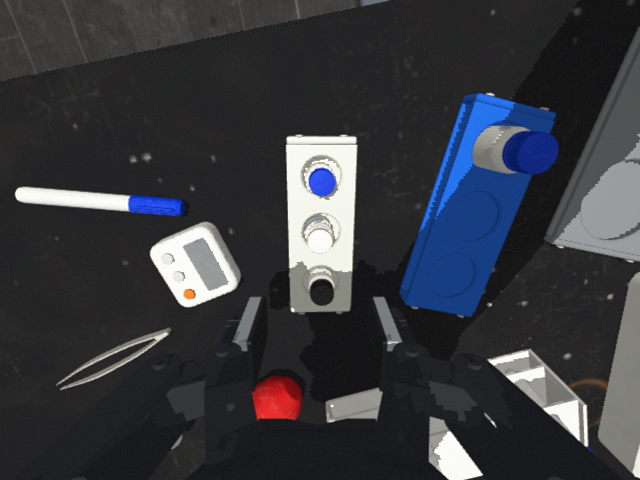

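Call:
{"name": "send_rows", "arguments": {"plan": [[[0.157, 0.571, 0.0], 0.217], [[0.157, 0.571, 0.0], 0.217], [[0.157, 0.571, 0.0], 0.217], [[0.157, 0.571, 0.0], 0.217], [[0.157, 0.571, 0.0], 0.217], [[0.157, 0.571, 0.0], 0.217], [[0.157, 0.571, 0.0], 0.217], [[0.157, 0.571, 0.0], 0.217], [[0.157, 0.571, 0.0], 0.217], [[0.157, 0.571, 0.0], 0.217], [[0.157, 0.571, 0.0], 0.217], [[0.157, 0.571, 0.0], 0.217]], "grip": 0}}

```text
clock: 20.65
eef_pos: [0.4343, 0.2082, 0.1614]
orientation: [-0.624, -3.072, -0.059]
contact_force: [1.5, 0.2, 0.4]
width: 0.998
```

Call:
{"name": "send_rows", "arguments": {"plan": [[[0, 0, 0.01], 0], [[0, 0, 0.01], 0], [[0, 0, 0.01], 0]]}}

```text
clock: 20.95
eef_pos: [0.435, 0.2054, 0.1517]
orientation: [-0.626, -3.071, -0.057]
contact_force: [-0.0, 0.2, -0.2]
width: 1.002
```

```bash
python3 wr.py w16; python3 - <<'E'
from wr import *
im,P=load("w15")
q=np.array([ray(P,*u,.024)[:2] for u in ((472,97),(554,112),(475,314),(402,302))]); print(q.round(4),q.mean(0).round(4))
E
```

```text
21.0 [0.4355 0.2053 0.1522] [-0.01  -0.008  0.013 -0.002  0.002  0.001]
TCP px [316. 313.]
[[ 0.4067 -0.2499]
 [ 0.4283 -0.1893]
 [ 0.5898 -0.2535]
 [ 0.5641 -0.3176]] [ 0.4972 -0.2526]
```

View pics/w16.png

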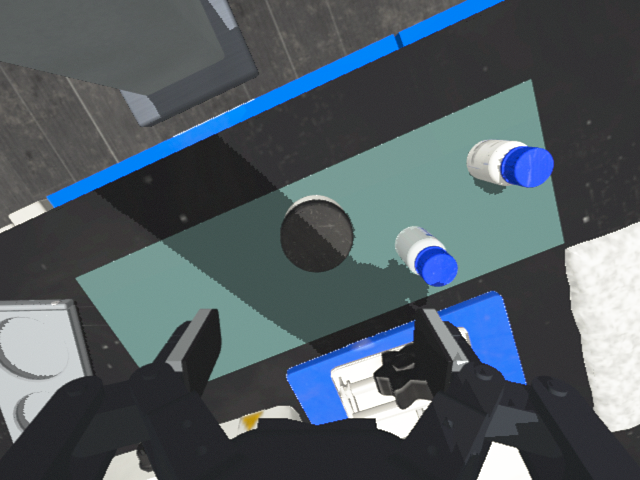

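```bash
python3 - <<'E'
from wr import *
im,P=load("w16")
print("jar",ray(P,317,235,.043).round(4));
for u in ((438,268),(536,167)): print(ray(P,*u,.068).round(4))
cv2.imwrite("pics/w16c.png",cv2.resize(im[120:300,380:570],None,fx=4,fy=3.3,interpolation=cv2.INTER_CUBIC))
bshift(.4845,.2815,.075,.026,67)
E
```

```text
jar [0.4319 0.2118 0.043 ]
[0.4836 0.2855 0.068 ]
[0.4399 0.368  0.068 ]
clock 21.0 pos [0.4355 0.2053 0.1522] jaw 66.9 tilt z -0.99929 j6 0.82 w 0.998
shift [-0.0162  0.0866  0.0541] dist 0.103 turn [np.float64(-0.002), np.float64(3.14)]
```

View pics/w16c.png

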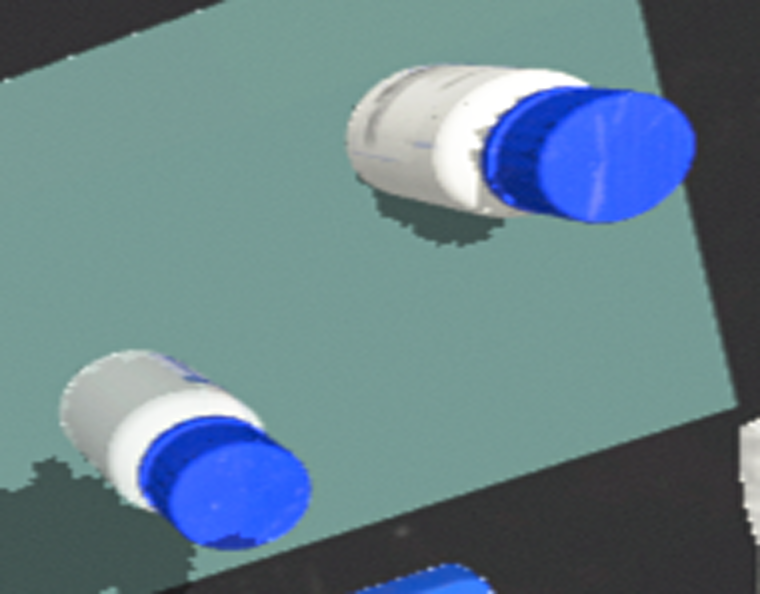

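Call:
{"name": "send_rows", "arguments": {"plan": [[[-0.016, 0.089, 0.0], 0], [[-0.016, 0.089, 0.0], 0], [[-0.016, 0.089, 0.02], 0], [[-0.016, 0.089, 0.04], 0], [[-0.016, 0.089, 0.04], 0], [[-0.016, 0.089, 0.04], 0], [[-0.016, 0.089, 0.04], 0]], "grip": 0.3}}

```text
clock: 21.7
eef_pos: [0.4863, 0.2831, 0.1175]
orientation: [-0.628, -3.074, -0.062]
contact_force: [0.2, -0.1, -0.3]
width: 0.699
```

```bash
python3 wr.py w17; python3 - <<'E'
from wr import *
im,P=load("w17")
cv2.imwrite("pics/w17c.png",cv2.resize(im[180:380,180:460],None,fx=2.7,fy=2.7,interpolation=cv2.INTER_CUBIC))
bshift(.484,.2845,.002,.026,67)
E
```

```text
21.75 [0.4863 0.2833 0.1176] [ 0.008  0.001 -0.003 -0.005 -0.001  0.001]
TCP px [316. 311.]
clock 21.75 pos [0.4863 0.2833 0.1176] jaw 66.9 tilt z -0.9992 j6 0.91 w 0.697
shift [ 0.0013 -0.0042  0.0895] dist 0.09 turn [np.float64(-0.002), np.float64(3.14)]
```

View pics/w17c.png

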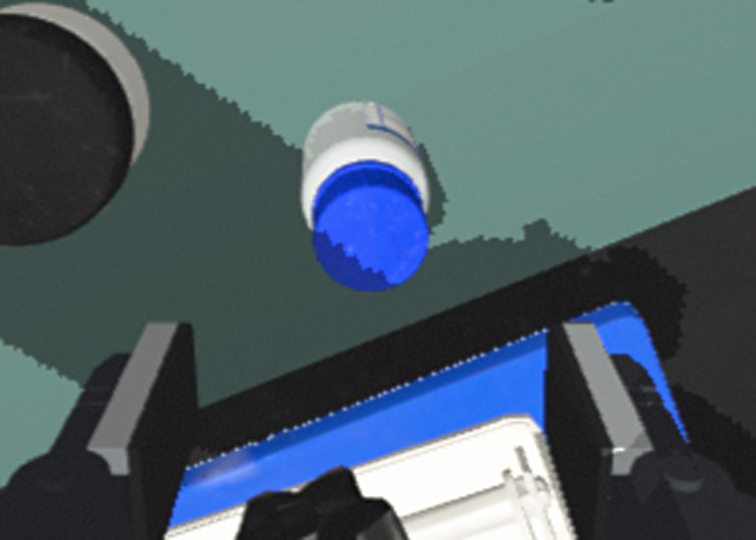

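```bash
python3 - <<'E'
from wr import *
im,P=load("w17")
w=ray(P,317,267,.068); print(w, "knob",ray(P,305,355,.05),"top plate est",ray(P,380,335,.005))
bshift(w[0]+.0003,w[1]-.0006,.002,.026,67)
im,P=load("w16"); print("knob w16",ray(P,405,352,.05))
E
```

```text
[0.48497041 0.28648323 0.068     ] knob [0.55268621 0.24875972 0.05      ] top plate est [0.59196308 0.30405768 0.005     ]
clock 21.75 pos [0.4863 0.2833 0.1176] jaw 66.9 tilt z -0.9992 j6 0.91 w 0.697
shift [ 0.0007 -0.0025  0.0896] dist 0.09 turn [np.float64(-0.002), np.float64(3.14)]
knob w16 [0.55722495 0.24063467 0.05      ]
```

Call:
{"name": "send_rows", "arguments": {"plan": [[[0.0005, -0.0025, 0.03], 0], [[0.0005, -0.0025, 0.055], 0], [[0.0005, -0.0025, 0.075], 0], [[0.0005, -0.0025, 0.085], 0], [[0.0005, -0.0025, 0.0895], 0], [[0.0005, -0.0025, 0.0895], 0], [[0.0005, -0.0025, 0.0895], 0]]}}

```text
clock: 22.45
eef_pos: [0.4851, 0.2854, 0.0278]
orientation: [-0.626, -3.075, -0.062]
contact_force: [-1.0, -0.0, -0.2]
width: 0.7
```

Call:
{"name": "send_rows", "arguments": {"plan": [[[0, 0, 0], 0], [[0, 0, 0], 0], [[0, 0, 0], 0], [[0, 0, 0], 0], [[0, 0, 0], 0], [[0, 0, 0], 0], [[0, 0, 0], 0], [[0, 0, 0], 0]], "grip": 1, "newtons": 25}}

```text
clock: 23.25
eef_pos: [0.4849, 0.2854, 0.0276]
orientation: [-0.626, -3.075, -0.062]
contact_force: [-0.5, -1.0, 6.3]
width: 0.368
```

Call:
{"name": "send_rows", "arguments": {"plan": [[[0, 0, -0.01], 0], [[0, 0, -0.03], 0], [[0, 0, -0.06], 0], [[0, 0, -0.1], 0], [[0, 0, -0.13], 0], [[0, 0, -0.13], 0], [[0, 0, -0.13], 0]]}}

```text
clock: 23.95
eef_pos: [0.4842, 0.2801, 0.1573]
orientation: [-0.626, -3.075, -0.062]
contact_force: [0.2, 0.7, -1.1]
width: 0.365
```

```bash
python3 wr.py w18; python3 - <<'E'
from wr import *
im,P=load("w18")
cv2.imwrite("pics/w18c.png",cv2.resize(im[180:400,180:460],None,fx=2.7,fy=2.7,interpolation=cv2.INTER_CUBIC))
bshift(.546,-.274,.06,.026,66.9)
bshift(.497,-.2525,.06,.026,66.9)
E
```

```text
24.0 [0.4836 0.2798 0.156 ] [-0.002  0.012 -0.025 -0.003  0.001  0.002]
TCP px [314. 309.]
clock 24.0 pos [0.4836 0.2798 0.156 ] jaw 67.0 tilt z -0.99927 j6 0.91 w 0.361
shift [-0.275  -0.4884  0.0489] dist 0.563 turn [np.float64(0.001), np.float64(-3.14)]
clock 24.0 pos [0.4836 0.2798 0.156 ] jaw 67.0 tilt z -0.99927 j6 0.91 w 0.361
shift [-0.2215 -0.4878  0.0496] dist 0.538 turn [np.float64(0.001), np.float64(-3.14)]
```

View pics/w18c.png

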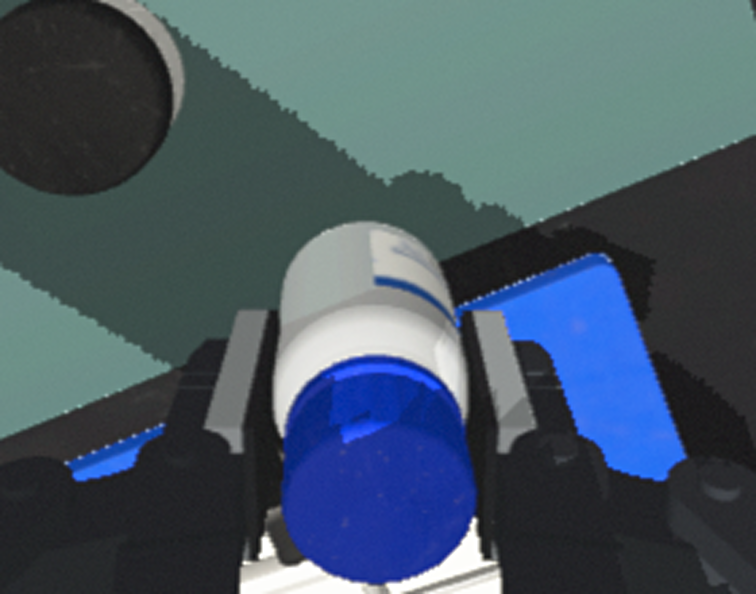

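Call:
{"name": "send_rows", "arguments": {"plan": [[[-0.275, -0.488, 0.0], 0], [[-0.275, -0.488, 0.0], 0], [[-0.275, -0.488, 0.0], 0], [[-0.275, -0.488, 0.0], 0], [[-0.275, -0.488, 0.0], 0], [[-0.275, -0.488, 0.0], 0], [[-0.275, -0.488, 0.0], 0], [[-0.275, -0.488, 0.0], 0], [[-0.275, -0.488, 0.0], 0], [[-0.275, -0.488, 0.0], 0], [[-0.275, -0.488, 0.0], 0], [[-0.275, -0.488, 0.0], 0]]}}

```text
clock: 25.2
eef_pos: [0.5452, -0.2805, 0.1323]
orientation: [-0.633, -3.069, -0.06]
contact_force: [0.3, 0.5, -1.2]
width: 0.364
```

Call:
{"name": "send_rows", "arguments": {"plan": [[[0, 0, 0.03], 0], [[0, 0, 0.06], 0], [[0, 0, 0.07], 0], [[0, 0, 0.07], 0], [[0, 0, 0.07], 0]]}}

```text
clock: 25.7
eef_pos: [0.5467, -0.2732, 0.0659]
orientation: [-0.625, -3.074, -0.06]
contact_force: [1.2, 0.5, -0.2]
width: 0.367
```

```bash
python3 wr.py w19; python3 - <<'E'
from wr import *
im,P=load("w19")
bshift(.546,-.274,.003,.026,66.9)
E
```

```text
25.75 [ 0.5472 -0.2735  0.0666] [-0.001 -0.009  0.012 -0.004  0.001 -0.001]
TCP px [315. 313.]
clock 25.75 pos [ 0.5472 -0.2735  0.0666] jaw 67.0 tilt z -0.99927 j6 -0.08 w 0.369
shift [ 0.0002 -0.0033  0.0375] dist 0.038 turn [np.float64(0.002), np.float64(-3.14)]
```

View pics/w19.png

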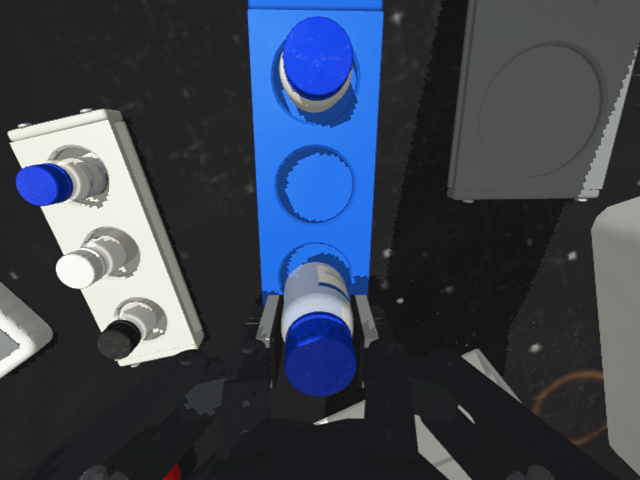

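```bash
python3 - <<'E'
from wr import *
im,P=load("w19")
cv2.imwrite("pics/w19c.png",cv2.resize(im[130:330,230:400],None,fx=4.4,fy=2.9,interpolation=cv2.INTER_CUBIC))
E
```

View pics/w19c.png

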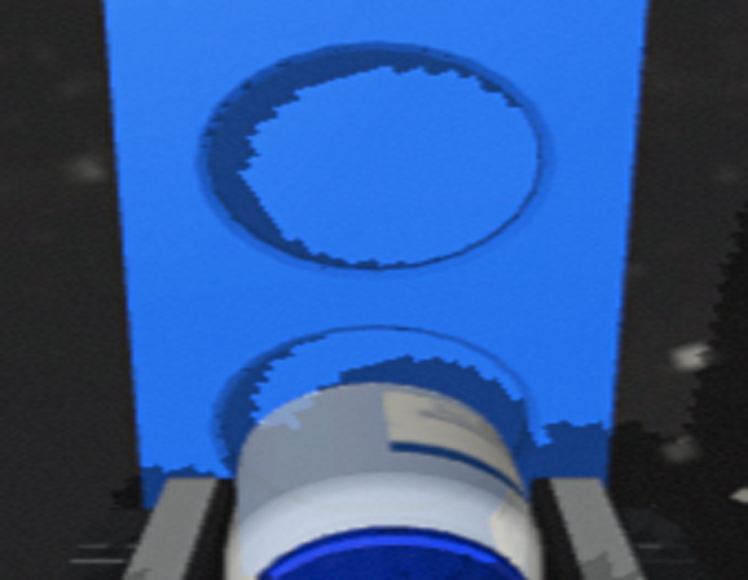

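```bash
cat > rel.py <<'E'
from wr import *
def rel(n,rim,bot,zr,rw,rc,relz):
    im,P=load(n);s,p,M=tool()
    w=M.T@(ray(P,*rim,zr)-p)-[rw,0,0]; b=M.T@(ray(P,*bot,p[2]-relz)-p)-[rc,0,0]
    d=M.T@np.array([0,0,-(zr-.003)]); print("well",w.round(4),"world",(p+M@w).round(4),"obj",b.round(4),"shift",(w+d-b).round(4))
E
python3 - <<'E'
from rel import *
rel("w19",(315.2,242.4),(316.6,262.1),.024,.021,.0165,.0257)
im,P=load("w19");s,p,M=tool()
a,b=[M.T@(ray(P,315,v,.024)-p) for v in (144.5,223.1)];print(a.round(4),b.round(4),((a+b)/2)[0]-.054,a[0]-.021-.054)
E
```

```text
well [ 0.0001 -0.0002  0.0428] world [ 0.5472 -0.272   0.0238] obj [-0.0007  0.0006  0.0259] shift [ 0.0007 -0.0016  0.0379]
[ 0.0754 -0.0003  0.0434] [ 0.0326 -0.0003  0.0429] 3.774482298232046e-05 0.0004285808981392761
```

Call:
{"name": "send_rows", "arguments": {"plan": [[[0.0005, -0.002, 0.005], 0], [[0.0005, -0.002, 0.014], 0], [[0.0005, -0.002, 0.022], 0], [[0.0005, -0.002, 0.03], 0], [[0.0005, -0.002, 0.035], 0], [[0.0005, -0.002, 0.037], 0], [[0.0005, -0.002, 0.037], 0], [[0.0005, -0.002, 0.037], 0]]}}

```text
clock: 26.55
eef_pos: [0.5452, -0.2737, 0.0287]
orientation: [-0.626, -3.073, -0.06]
contact_force: [-2.9, 1.0, 4.9]
width: 0.365
```

Call:
{"name": "send_rows", "arguments": {"plan": [[[0, 0, 0.0015], 0], [[0, 0, 0.0015], 0], [[0, 0, 0.0015], 0]]}}

```text
clock: 26.85
eef_pos: [0.5454, -0.2738, 0.0286]
orientation: [-0.626, -3.075, -0.06]
contact_force: [-5.1, 1.9, 13.7]
width: 0.367
```

```bash
python3 wr.py w20; python3 - <<'E'
from wr import *
im,P=load("w20")
cv2.imwrite("pics/w20c.png",cv2.resize(im[130:400,200:440],None,fx=3,fy=2.2,interpolation=cv2.INTER_CUBIC))
E
```

```text
26.9 [ 0.5454 -0.2738  0.0286] [-0.001  0.001  0.    -0.001  0.001  0.001]
TCP px [316. 311.]
```

View pics/w20c.png

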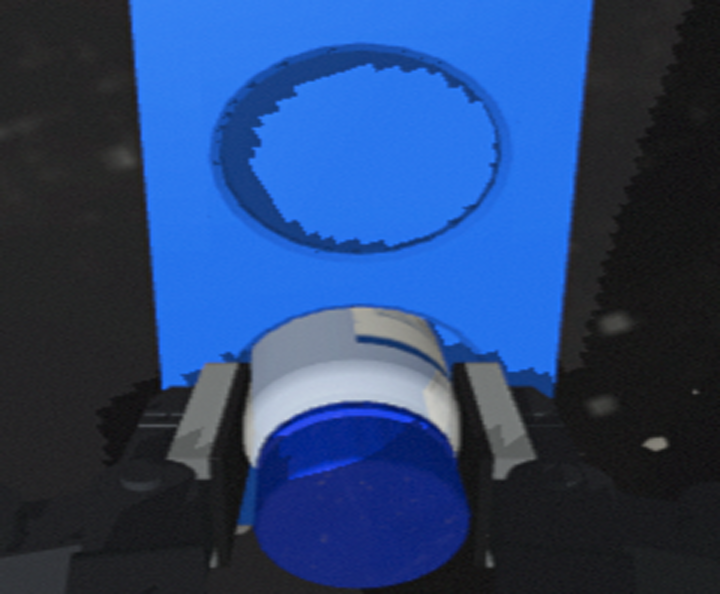

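Call:
{"name": "send_rows", "arguments": {"plan": [[[0, 0, 0], 0], [[0, 0, 0], 0], [[0, 0, 0], 0], [[0, 0, 0], 0], [[0, 0, 0], 0], [[0, 0, 0], 0], [[0, 0, 0], 0], [[0, 0, -0.02], 0], [[0, 0, -0.05], 0], [[0, 0, -0.1], 0], [[0, 0, -0.13], 0], [[0, 0, -0.13], 0]], "grip": 0.3}}

```text
clock: 28.1
eef_pos: [0.5472, -0.2801, 0.1622]
orientation: [0.626, 3.074, 0.056]
contact_force: [0.3, 0.3, 0.2]
width: 0.701
```

```bash
python3 wr.py w21; python3 go.py .4395 .364 .15 67
```

```text
28.15 [ 0.5463 -0.2795  0.1594] [ 0.002  0.031 -0.07  -0.025 -0.001  0.001]
TCP px [316. 306.]
clock 28.15 pos [ 0.5463 -0.2795  0.1594] jaw 67.0 tilt z -0.99932 j6 -0.09 w 0.699
shift [0.3498 0.5498 0.0318] dist 0.652 turn [np.float64(-0.001), np.float64(3.141)]
```

View pics/w21.png

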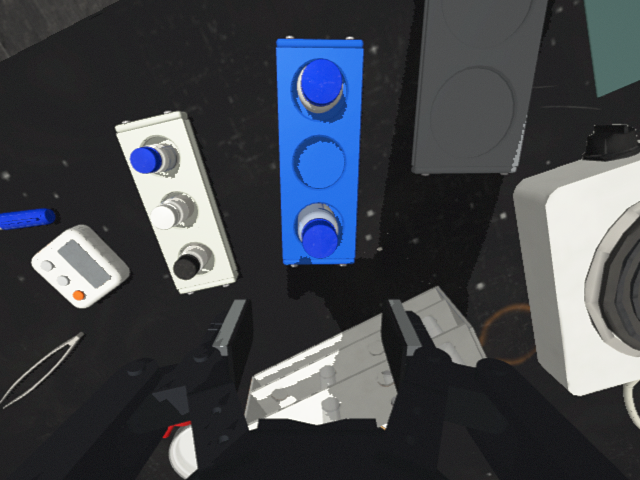

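Call:
{"name": "send_rows", "arguments": {"plan": [[[0.35, 0.55, 0.0], 0], [[0.35, 0.55, 0.0], 0], [[0.35, 0.55, 0.0], 0], [[0.35, 0.55, 0.0], 0], [[0.35, 0.55, 0.0], 0], [[0.35, 0.55, 0.0], 0], [[0.35, 0.55, 0.0], 0], [[0.35, 0.55, 0.0], 0], [[0.35, 0.55, 0.0], 0], [[0.35, 0.55, 0.0], 0], [[0.35, 0.55, 0.0], 0], [[0.35, 0.55, 0.0], 0]]}}

```text
clock: 29.35
eef_pos: [0.445, 0.3143, 0.1778]
orientation: [-0.625, -3.072, -0.058]
contact_force: [0.9, -0.7, -0.6]
width: 0.698
```

```bash
python3 go.py .440 .362 .12 67
```

```text
clock 29.35 pos [0.445  0.3143 0.1778] jaw 67.0 tilt z -0.9993 j6 1.0 w 0.698
shift [0.0225 0.0399 0.0595] dist 0.075 turn [np.float64(-0.0), np.float64(3.141)]
```

Call:
{"name": "send_rows", "arguments": {"plan": [[[0.022, 0.04, 0.03], 0], [[0.022, 0.04, 0.06], 0], [[0.022, 0.04, 0.06], 0], [[0.022, 0.04, 0.06], 0], [[0.022, 0.04, 0.06], 0]]}}

```text
clock: 29.85
eef_pos: [0.4426, 0.3598, 0.1222]
orientation: [-0.628, -3.074, -0.061]
contact_force: [0.2, 0.0, -0.5]
width: 0.698
```

```bash
python3 wr.py w22; python3 - <<'E'
from wr import *
im,P=load("w22")
cv2.imwrite("pics/w22c.png",cv2.resize(im[180:380,180:460],None,fx=2.7,fy=2.7,interpolation=cv2.INTER_CUBIC))
bshift(.440,.366,.002,.026,67)
E
```

```text
29.9 [0.4429 0.3599 0.1226] [-0.004 -0.006  0.003 -0.005  0.     0.002]
TCP px [316. 312.]
clock 29.9 pos [0.4429 0.3599 0.1226] jaw 66.9 tilt z -0.9992 j6 1.07 w 0.697
shift [ 0.0037 -0.0001  0.0947] dist 0.095 turn [np.float64(-0.002), np.float64(3.14)]
```

View pics/w22c.png

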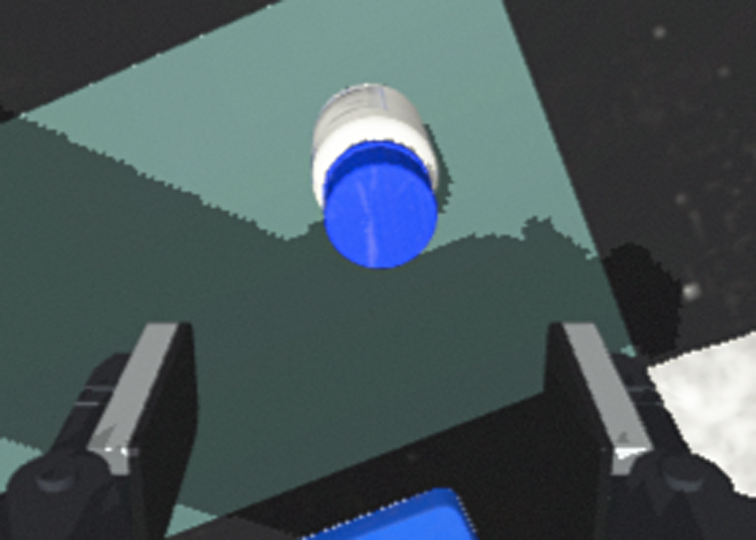

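```bash
python3 - <<'E'
from wr import *
im,P=load("w22")
w=ray(P,321,259,.068); print(w)
bshift(w[0]+.0003,w[1]-.0006,.002,.026,67)
E
```

```text
[0.43912381 0.36698377 0.068     ]
clock 29.9 pos [0.4429 0.3599 0.1226] jaw 66.9 tilt z -0.9992 j6 1.07 w 0.697
shift [ 0.0044 -0.      0.0947] dist 0.095 turn [np.float64(-0.002), np.float64(3.14)]
```

Call:
{"name": "send_rows", "arguments": {"plan": [[[0.0044, 0, 0.03], 0], [[0.0044, 0, 0.055], 0], [[0.0044, 0, 0.08], 0], [[0.0044, 0, 0.09], 0], [[0.0044, 0, 0.0945], 0], [[0.0044, 0, 0.0945], 0], [[0.0044, 0, 0.0945], 0]]}}

```text
clock: 30.6
eef_pos: [0.4391, 0.3662, 0.0281]
orientation: [-0.627, -3.075, -0.063]
contact_force: [0.8, -0.2, -1.0]
width: 0.703
```

Call:
{"name": "send_rows", "arguments": {"plan": [[[0, 0, 0], 0], [[0, 0, 0], 0], [[0, 0, 0], 0], [[0, 0, 0], 0], [[0, 0, 0], 0], [[0, 0, 0], 0], [[0, 0, 0], 0], [[0, 0, 0], 0]], "grip": 1}}

```text
clock: 31.4
eef_pos: [0.4387, 0.3662, 0.0276]
orientation: [-0.626, -3.074, -0.062]
contact_force: [-1.5, -1.5, 5.3]
width: 0.368
```

Call:
{"name": "send_rows", "arguments": {"plan": [[[0, 0, -0.01], 0], [[0, 0, -0.03], 0], [[0, 0, -0.06], 0], [[0, 0, -0.1], 0], [[0, 0, -0.13], 0], [[0, 0, -0.13], 0], [[0, 0, -0.13], 0]]}}

```text
clock: 32.1
eef_pos: [0.4381, 0.3609, 0.1573]
orientation: [-0.626, -3.074, -0.062]
contact_force: [-1.2, 0.6, -1.7]
width: 0.367
```

```bash
python3 - <<'E'
from wr import *
bshift(.4957,-.251,.06,.026,66.9)
E
```

```text
clock 32.1 pos [0.4381 0.3609 0.1573] jaw 67.0 tilt z -0.99921 j6 1.08 w 0.367
shift [-0.2933 -0.5439  0.0473] dist 0.62 turn [np.float64(0.001), np.float64(-3.14)]
```

Call:
{"name": "send_rows", "arguments": {"plan": [[[-0.293, -0.544, 0.0], 0], [[-0.293, -0.544, 0.0], 0], [[-0.293, -0.544, 0.0], 0], [[-0.293, -0.544, 0.0], 0], [[-0.293, -0.544, 0.0], 0], [[-0.293, -0.544, 0.0], 0], [[-0.293, -0.544, 0.0], 0], [[-0.293, -0.544, 0.0], 0], [[-0.293, -0.544, 0.0], 0], [[-0.293, -0.544, 0.0], 0], [[-0.293, -0.544, 0.0], 0], [[-0.293, -0.544, 0.0], 0]]}}

```text
clock: 33.3
eef_pos: [0.492, -0.2379, 0.1318]
orientation: [-0.626, -3.071, -0.062]
contact_force: [1.1, 1.2, -0.8]
width: 0.366
```

```bash
python3 - <<'E'
from wr import *
bshift(.4957,-.2516,.075,.026,66.9)
E
```

```text
clock 33.3 pos [ 0.492  -0.2379  0.1318] jaw 67.0 tilt z -0.9992 j6 -0.07 w 0.366
shift [-0.0096 -0.0132  0.0302] dist 0.034 turn [np.float64(0.001), np.float64(-3.141)]
```

Call:
{"name": "send_rows", "arguments": {"plan": [[[-0.008, -0.013, 0.0], 0], [[-0.008, -0.013, 0.0], 0], [[-0.008, -0.013, 0.03], 0], [[-0.008, -0.013, 0.05], 0], [[-0.008, -0.013, 0.06], 0], [[-0.008, -0.013, 0.06], 0], [[-0.008, -0.013, 0.06], 0]]}}

```text
clock: 34.0
eef_pos: [0.4958, -0.2483, 0.0736]
orientation: [-0.624, -3.074, -0.06]
contact_force: [-0.6, -0.2, -0.3]
width: 0.369
```

```bash
python3 wr.py w23; python3 - <<'E'
from wr import *
im,P=load("w23")
cv2.imwrite("pics/w23c.png",cv2.resize(im[130:400,200:440],None,fx=3,fy=2.2,interpolation=cv2.INTER_CUBIC))
bshift(.4957,-.2516,.003,.026,66.9)
E
```

```text
34.05 [ 0.4962 -0.2487  0.0741] [-0.006 -0.005  0.011 -0.002 -0.002  0.002]
TCP px [315. 313.]
clock 34.05 pos [ 0.4962 -0.2487  0.0741] jaw 67.0 tilt z -0.99927 j6 -0.08 w 0.366
shift [-0.0014 -0.0055  0.0449] dist 0.045 turn [np.float64(0.002), np.float64(-3.14)]
```

View pics/w23c.png

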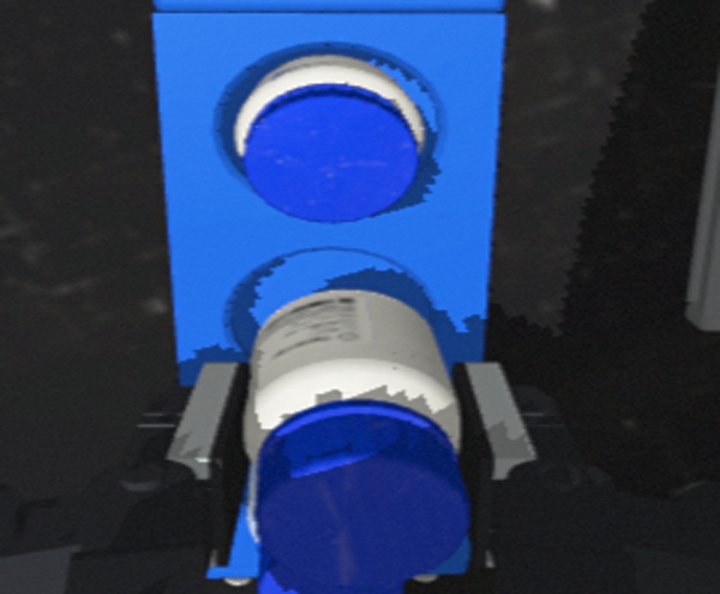

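```bash
python3 - <<'E'
from rel import *
rel("w23",(311,242.7),(316,261.8),.024,.021,.0165,.0257)
E
```

```text
well [-0.0027 -0.0026  0.0503] world [ 0.4979 -0.2503  0.0238] obj [-0.0007  0.0004  0.0259] shift [-0.0022 -0.0038  0.0453]
```

Call:
{"name": "send_rows", "arguments": {"plan": [[[-0.0018, -0.0045, 0.005], 0], [[-0.0018, -0.0045, 0.012], 0], [[-0.0018, -0.0045, 0.02], 0], [[-0.0018, -0.0045, 0.03], 0], [[-0.0018, -0.0045, 0.038], 0], [[-0.0018, -0.0045, 0.043], 0], [[-0.0018, -0.0045, 0.0445], 0], [[-0.0018, -0.0045, 0.0445], 0], [[-0.0018, -0.0045, 0.0445], 0]]}}

```text
clock: 34.95
eef_pos: [0.4955, -0.2521, 0.0288]
orientation: [-0.626, -3.073, -0.06]
contact_force: [-2.5, 0.5, 6.0]
width: 0.367
```

Call:
{"name": "send_rows", "arguments": {"plan": [[[0, 0, 0.001], 0], [[0, 0, 0.001], 0], [[0, 0, 0.001], 0]]}}

```text
clock: 35.25
eef_pos: [0.4958, -0.2522, 0.0288]
orientation: [-0.626, -3.074, -0.06]
contact_force: [-4.7, 1.3, 12.2]
width: 0.364
```

```bash
python3 wr.py w24; python3 - <<'E'
from wr import *
im,P=load("w24")
cv2.imwrite("pics/w24c.png",cv2.resize(im[130:400,200:440],None,fx=3,fy=2.2,interpolation=cv2.INTER_CUBIC))
E
```

```text
35.3 [ 0.4958 -0.2522  0.0287] [-0.001  0.001 -0.001  0.     0.002 -0.001]
TCP px [316. 311.]
```

View pics/w24c.png

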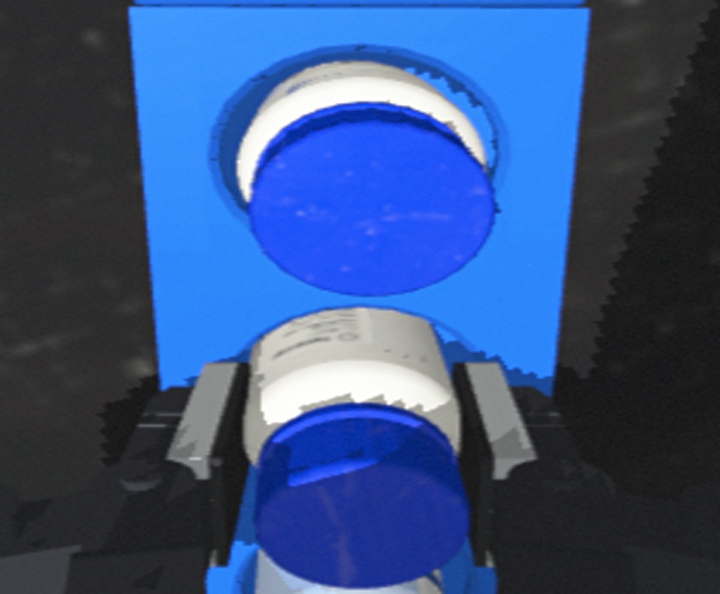

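On the floor of the middle well. I'll release it and retract.

Call:
{"name": "send_rows", "arguments": {"plan": [[[0, 0, 0], 0], [[0, 0, 0], 0], [[0, 0, 0], 0], [[0, 0, 0], 0], [[0, 0, 0], 0], [[0, 0, 0], 0], [[0, 0, 0], 0], [[0, 0, -0.02], 0], [[0, 0, -0.05], 0], [[0, 0, -0.1], 0], [[0, 0, -0.13], 0], [[0, 0, -0.13], 0]], "grip": 0.3}}

```text
clock: 36.5
eef_pos: [0.4974, -0.2585, 0.1625]
orientation: [0.626, 3.074, 0.056]
contact_force: [-0.7, -0.1, 0.2]
width: 0.702
```

```bash
python3 wr.py w25; python3 go.py .433 .206 .15 67.5
```

```text
36.55 [ 0.4965 -0.2579  0.1598] [ 0.001  0.028 -0.07  -0.024 -0.001  0.001]
TCP px [316. 306.]
clock 36.55 pos [ 0.4965 -0.2579  0.1598] jaw 67.0 tilt z -0.99931 j6 -0.1 w 0.701
shift [0.2398 0.4015 0.0261] dist 0.468 turn [np.float64(-0.009), np.float64(3.132)]
```

View pics/w25.png

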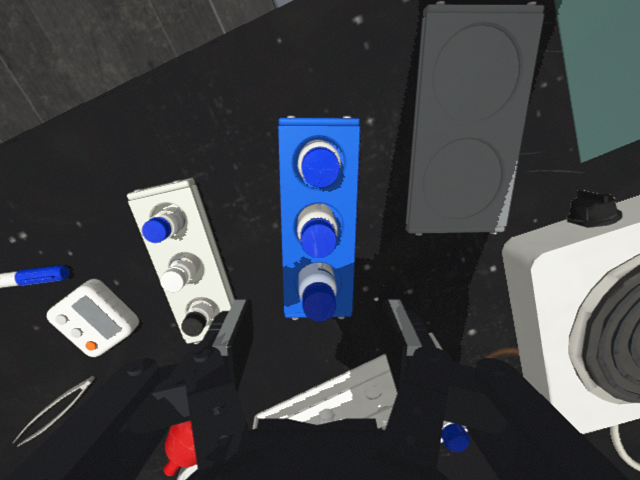

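Three bottles now stand in the blue rack, at (320,165), (318,237) and (320,300). The jar comes next.

Call:
{"name": "send_rows", "arguments": {"plan": [[[0.24, 0.4, 0.0], 0], [[0.24, 0.4, 0.0], 0], [[0.24, 0.4, 0.0], 0], [[0.24, 0.4, 0.0], 0], [[0.24, 0.4, 0.0], 0], [[0.24, 0.4, 0.0], 0], [[0.24, 0.4, 0.0], 0], [[0.24, 0.4, 0.0], 0], [[0.24, 0.4, 0.0], 0], [[0.24, 0.4, 0.0], 0], [[0.24, 0.4, 0.04], 0], [[0.24, 0.4, 0.07], 0]], "grip": 0}}

```text
clock: 37.75
eef_pos: [0.4298, 0.208, 0.1023]
orientation: [-0.622, -3.073, -0.059]
contact_force: [0.7, 0.3, -1.0]
width: 1.003
```

Call:
{"name": "send_rows", "arguments": {"plan": [[[0, 0, 0], 0], [[0, 0, 0], 0], [[0, 0, 0], 0]]}}

```text
clock: 38.05
eef_pos: [0.4316, 0.2073, 0.1062]
orientation: [-0.627, -3.074, -0.062]
contact_force: [-0.5, -1.1, 0.9]
width: 1.0
```

```bash
python3 wr.py w26; python3 -c "
from go import *
bshift(.433,.2075,.002,.010,67.5)"
```

```text
38.1 [0.4319 0.2074 0.1065] [-0.002 -0.005  0.003 -0.004  0.001 -0.   ]
TCP px [316. 312.]
clock 38.1 pos [0.4319 0.2074 0.1065] jaw 66.9 tilt z -0.9992 j6 0.83 w 1.001
shift [-0.0021 -0.0035  0.0944] dist 0.094 turn [np.float64(-0.01), np.float64(3.132)]
```

View pics/w26.png

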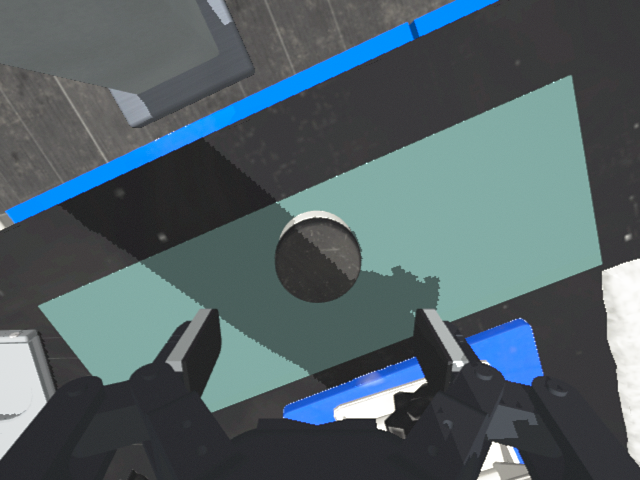

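```bash
python3 - <<'E'
from wr import *
im,P=load("w26");s,p,M=tool()
a=ray(P,318,302.5,.043)+M[:,0]*.030; b=ray(P,318,260,.043); print(a.round(4),b.round(4))
cv2.imwrite("pics/w26c.png",cv2.resize(im[190:330,250:390],None,fx=4,fy=4,interpolation=cv2.INTER_CUBIC))
bshift(a[0]+.0003,a[1]-.0006,.002,.010,66.9)
E
```

```text
[0.4325 0.2111 0.0433] [0.4315 0.2115 0.043 ]
clock 38.1 pos [0.4319 0.2074 0.1065] jaw 66.9 tilt z -0.9992 j6 0.83 w 1.001
shift [-0.0007 -0.0008  0.0945] dist 0.095 turn [np.float64(0.001), np.float64(-3.141)]
```

View pics/w26c.png

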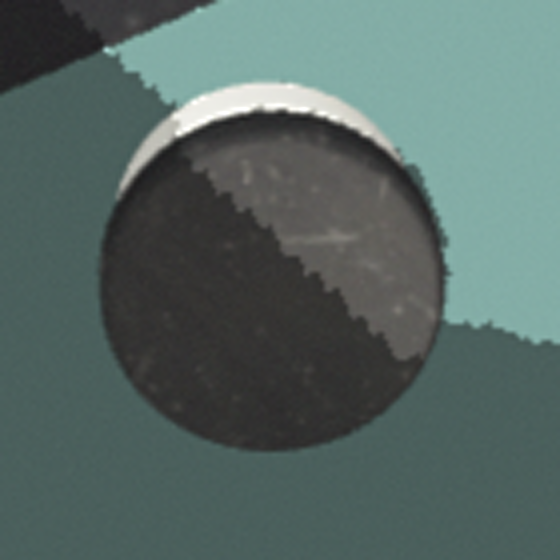

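Call:
{"name": "send_rows", "arguments": {"plan": [[[-0.0005, -0.001, 0.03], 0], [[-0.0005, -0.001, 0.055], 0], [[-0.0005, -0.001, 0.075], 0], [[-0.0005, -0.001, 0.088], 0], [[-0.0005, -0.001, 0.094], 0], [[-0.0005, -0.001, 0.094], 0], [[-0.0005, -0.001, 0.094], 0]]}}

```text
clock: 38.8
eef_pos: [0.4321, 0.21, 0.012]
orientation: [-0.626, -3.075, -0.062]
contact_force: [-0.7, 0.3, -0.0]
width: 1.0
```

Call:
{"name": "send_rows", "arguments": {"plan": [[[0, 0, 0], 0], [[0, 0, 0], 0], [[0, 0, 0], 0], [[0, 0, 0], 0], [[0, 0, 0], 0], [[0, 0, 0], 0], [[0, 0, 0], 0], [[0, 0, 0], 0]], "grip": 1, "newtons": 35}}

```text
clock: 39.6
eef_pos: [0.432, 0.2101, 0.0123]
orientation: [-0.626, -3.075, -0.062]
contact_force: [-1.7, -0.6, 6.1]
width: 0.655
```

Call:
{"name": "send_rows", "arguments": {"plan": [[[0, 0, -0.01], 0], [[0, 0, -0.02], 0], [[0, 0, -0.02], 0]]}}

```text
clock: 39.9
eef_pos: [0.4324, 0.2094, 0.0329]
orientation: [-0.626, -3.076, -0.063]
contact_force: [0.5, 0.3, -1.1]
width: 0.655
```

```bash
python3 wr.py w27; python3 -c "
from go import *
bshift(.437,-.089,.06,.010,66.9)"
```

```text
39.95 [0.4321 0.2093 0.0321] [ 0.     0.012 -0.019 -0.015  0.    -0.   ]
TCP px [315. 310.]
clock 39.95 pos [0.4321 0.2093 0.0321] jaw 67.0 tilt z -0.99921 j6 0.83 w 0.658
shift [-0.1208 -0.2713 -0.0496] dist 0.301 turn [np.float64(0.001), np.float64(-3.14)]
```

View pics/w27.png

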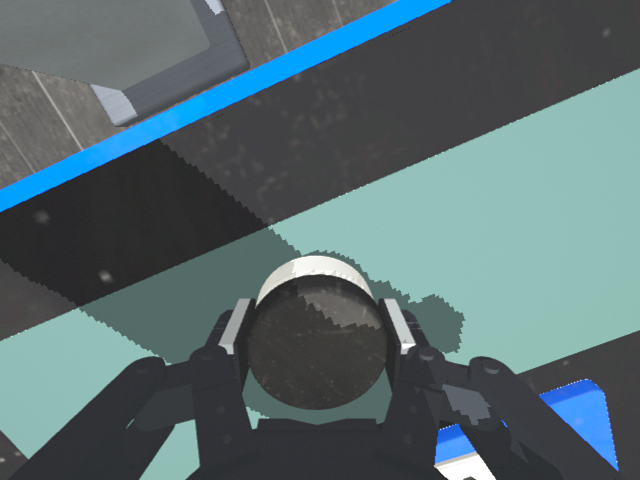

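Call:
{"name": "send_rows", "arguments": {"plan": [[[0, 0, -0.05], 0], [[-0.121, -0.271, -0.07], 0], [[-0.121, -0.271, -0.07], 0], [[-0.121, -0.271, -0.07], 0], [[-0.121, -0.271, -0.07], 0], [[-0.121, -0.271, -0.07], 0], [[-0.121, -0.271, -0.07], 0], [[-0.121, -0.271, -0.07], 0], [[-0.121, -0.271, -0.06], 0], [[-0.121, -0.271, -0.05], 0], [[-0.121, -0.271, -0.05], 0], [[-0.121, -0.271, -0.05], 0]]}}

```text
clock: 41.15
eef_pos: [0.436, -0.0881, 0.0688]
orientation: [-0.622, -3.073, -0.06]
contact_force: [-0.6, 0.4, -0.2]
width: 0.656
```

```bash
python3 wr.py w28; python3 -c "
from go import *
bshift(.437,-.089,.003,.010,66.9)"
```

```text
41.2 [ 0.4364 -0.0883  0.0693] [-0.006 -0.006  0.012  0.003 -0.001  0.   ]
TCP px [316. 313.]
clock 41.2 pos [ 0.4364 -0.0883  0.0693] jaw 67.1 tilt z -0.99925 j6 0.17 w 0.656
shift [-0.0017 -0.0028  0.0562] dist 0.056 turn [np.float64(0.004), np.float64(-3.138)]
```

View pics/w28.png

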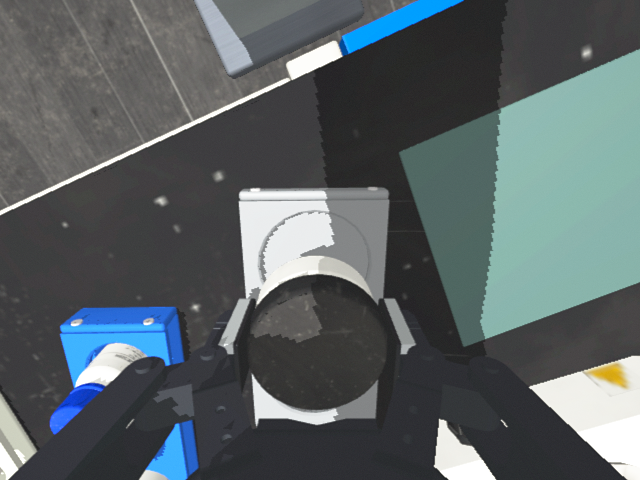

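```bash
python3 - <<'E'
from wr import *
im,P=load("w28");s,p,M=tool()
w=M.T@(ray(P,314,211,.012)-p)-[.035,0,0]; d=M.T@np.array([0,0,-.009])
for u in ((317.5,410.5),): print("lid",(M.T@(ray(P,*u,p[2]+.031)-p)+[.03,0,0]).round(4))
print("lid by centre",(M.T@(ray(P,317.5,343,p[2]+.031)-p)).round(4))
print("base front",(M.T@(ray(P,316,256,p[2]-.010)-p)).round(4))
print("well",w.round(4),"floor",(w+d).round(4),"world",(p+M@w).round(4))
cv2.imwrite("pics/w28c.png",cv2.resize(im[180:430,220:420],None,fx=3.4,fy=2.3,interpolation=cv2.INTER_CUBIC))
E
```

```text
lid [ 0.0021  0.0009 -0.0313]
lid by centre [ 0.0049  0.0008 -0.0309]
base front [0.025  0.0002 0.0103]
well [ 0.0009 -0.0011  0.0577] floor [ 0.0008 -0.0014  0.0667] world [ 0.4353 -0.0867  0.0116]
```

View pics/w28c.png

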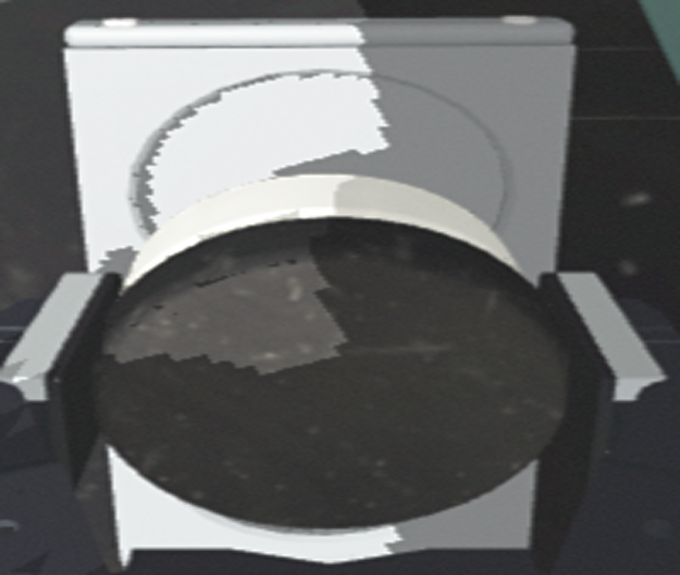

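Call:
{"name": "send_rows", "arguments": {"plan": [[[0.001, -0.002, 0.015], 0], [[0.001, -0.002, 0.03], 0], [[0.001, -0.002, 0.04], 0], [[0.001, -0.002, 0.046], 0], [[0.001, -0.002, 0.051], 0], [[0.001, -0.002, 0.054], 0], [[0.001, -0.002, 0.054], 0], [[0.001, -0.002, 0.054], 0]]}}

```text
clock: 42.0
eef_pos: [0.4352, -0.0889, 0.0158]
orientation: [-0.626, -3.074, -0.06]
contact_force: [-0.1, -0.6, -0.5]
width: 0.657
```

```bash
python3 wr.py w29; python3 - <<'E'
from wr import *
im,P=load("w29");cv2.imwrite("pics/w29c.png",cv2.resize(im[180:430,200:440],None,fx=3.1,fy=2.3,interpolation=cv2.INTER_CUBIC))
E
```

```text
42.05 [ 0.4353 -0.089   0.0159] [-0.    -0.002 -0.    -0.    -0.002  0.001]
TCP px [316. 311.]
```

View pics/w29c.png

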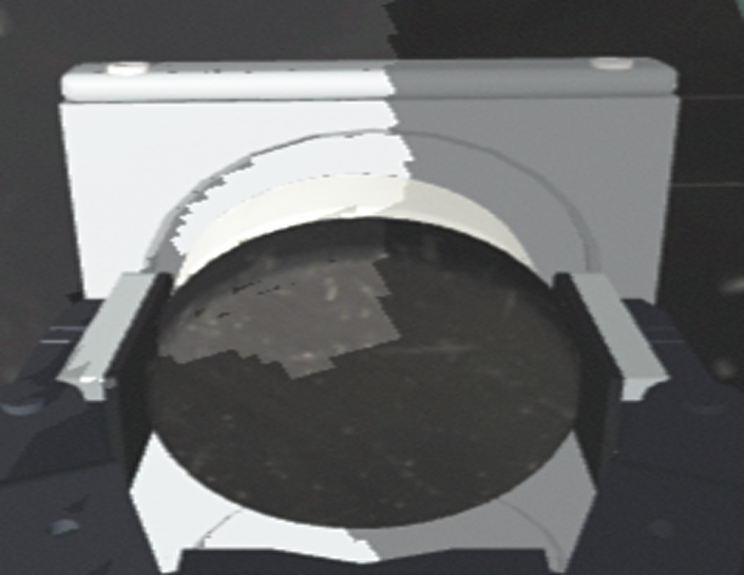

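```bash
python3 - <<'E'
from wr import *
im,P=load("w29");s,p,M=tool()
print("well",(M.T@(ray(P,320,237,.012)-p)-[.035,0,0]).round(4),"base front",(M.T@(ray(P,317.5,255.7,.006)-p)).round(4),"lid",(M.T@(ray(P,318.4,410,p[2]+.031)-p)+[.03,0,0]).round(4))
E
```

```text
well [0.001  0.002  0.0044] base front [0.0247 0.0009 0.0102] lid [ 0.0016  0.0012 -0.0313]
```

Call:
{"name": "send_rows", "arguments": {"plan": [[[0.0015, 0.0007, 0.001], 0], [[0.0015, 0.0007, 0.002], 0], [[0.0015, 0.0007, 0.0025], 0], [[0.0015, 0.0007, 0.0025], 0]]}}

```text
clock: 42.45
eef_pos: [0.4338, -0.0875, 0.0134]
orientation: [-0.626, -3.074, -0.06]
contact_force: [-1.9, -0.0, 3.7]
width: 0.657
```

Call:
{"name": "send_rows", "arguments": {"plan": [[[0, 0, 0.001], 0], [[0, 0, 0.001], 0], [[0, 0, 0.001], 0]]}}

```text
clock: 42.75
eef_pos: [0.4339, -0.0875, 0.0133]
orientation: [-0.626, -3.074, -0.06]
contact_force: [-6.2, 0.8, 13.9]
width: 0.655
```

On the floor of the well, at TCP z 0.0133 against an expected 0.013. I'll release it and retract.

Call:
{"name": "send_rows", "arguments": {"plan": [[[0, 0, 0], 0], [[0, 0, 0], 0], [[0, 0, 0], 0], [[0, 0, 0], 0], [[0, 0, 0], 0], [[0, 0, 0], 0], [[0, 0, 0], 0], [[0, 0, -0.02], 0], [[0, 0, -0.05], 0], [[0, 0, -0.1], 0], [[0, 0, -0.15], 0], [[0, 0, -0.18], 0]], "grip": 0}}

```text
clock: 43.95
eef_pos: [0.4342, -0.0947, 0.1958]
orientation: [-0.627, -3.078, -0.06]
contact_force: [1.3, -0.2, -1.0]
width: 1.004
```

Call:
{"name": "send_rows", "arguments": {"plan": [[[0.0, -0.1, -0.06], 0], [[0.0, -0.1, -0.06], 0], [[0.0, -0.1, -0.06], 0], [[0.0, -0.1, -0.06], 0], [[0.0, -0.1, -0.06], 0], [[0.0, -0.1, -0.06], 0]]}}

```text
clock: 44.55
eef_pos: [0.3939, -0.188, 0.2474]
orientation: [-0.624, -3.072, -0.061]
contact_force: [-0.2, 0.1, -0.3]
width: 1.001
```

```bash
python3 wr.py w30; python3 - <<'E'
from wr import *
im=ctrl.grab_frame("top")[:,:,::-1]; cv2.imwrite("pics/top2.png",im)
im=ctrl.grab_frame("scene")[:,:,::-1]; cv2.imwrite("pics/scene2.png",cv2.resize(im[120:280,260:480],None,fx=3.6,fy=3.6,interpolation=cv2.INTER_CUBIC))
E
```

```text
44.6 [ 0.394  -0.1879  0.2474] [ 0.004  0.001  0.002  0.003 -0.002 -0.001]
TCP px [316. 311.]
```

View pics/w30.png

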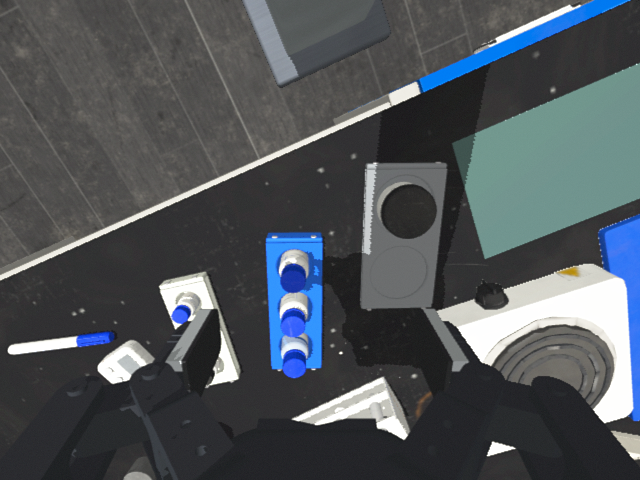

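View pics/scene2.png

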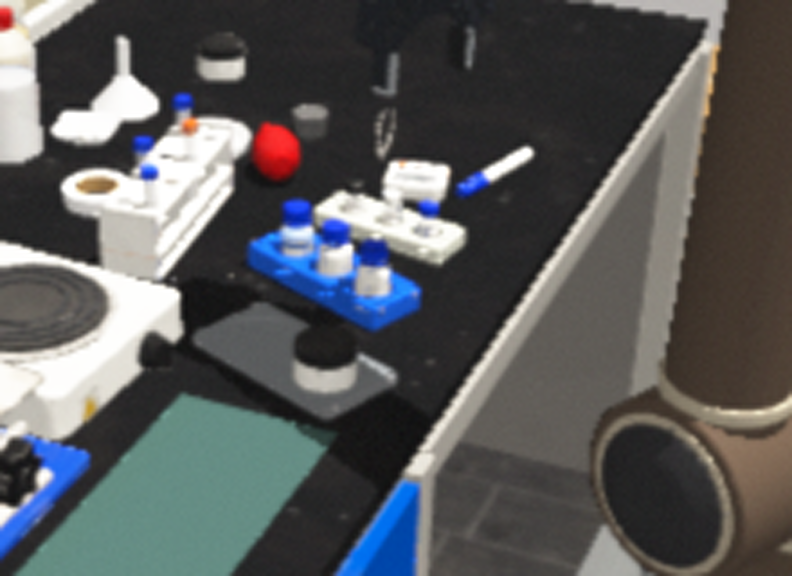

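```bash
python3 - <<'E'
from wr import *
im,P=load("w30")
cv2.imwrite("pics/w30c.png",cv2.resize(im[150:390,150:460],None,fx=2.5,fy=2.5,interpolation=cv2.INTER_CUBIC))
hsv=cv2.cvtColor(im,cv2.COLOR_BGR2HSV)
print("jar lid",ray(P,409,212.5,.044).round(4))
bc=np.array([.4972,-.2516]);ax=np.array([np.cos(np.radians(-23.1)),np.sin(np.radians(-23.1))])
for u in ((293,277),(292,326),(294,365)):
    q=ray(P,*u,.069)[:2]; d=q-bc; print("bottle",q.round(4),"rack xy",np.round([d@ax,d@[-ax[1],ax[0]]],4))
E
```

```text
jar lid [ 0.4349 -0.09    0.044 ]
bottle [ 0.4431 -0.2275] rack xy [-0.0592  0.0009]
bottle [ 0.4954 -0.2523] rack xy [-0.0014 -0.0013]
bottle [ 0.5424 -0.271 ] rack xy [ 0.0491 -0.0001]
```

View pics/w30c.png

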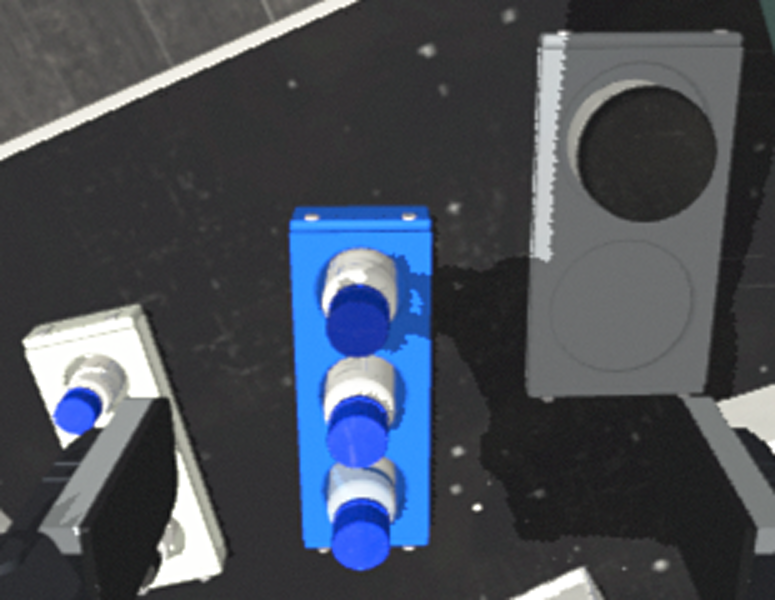

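All five samples are seated and the robot is clear of them. I'm handing in the job.

```bash
python3 -c "
from station import ctrl
print(ctrl.get_state()['clock']); ctrl.close_job()"
```

```text
44.7
the job is handed in; nothing more can be done
```

All five loose samples are in their racks, and I handed the job in at about 45 s of the 115 s. The hand-in gives no verdict.

- **Vials:** the black-capped vial is in the far well of the white rack and the white-capped vial in the middle one.
- **Bottles:** `bottle_b` is in the far well of the blue rack and `bottle_a` in the middle one.
- **Jar:** it is in the near well of the grey rack.
- **Not touched:** I left the racked vial, the racked bottle and the pink look-alike alone.

**Last checks:** I lowered each container until it pressed on the floor of its well with about 5–14 N before releasing. The tool height at release put every underside about 3 mm above the bench, which is the base thickness. The final pictures show everything upright with the gripper open and clear. The jar lid reads about 2 mm from its well centre, and the two new bottles read about 2 and 5 mm off theirs.

**What disagreed or went wrong:**
- **Camera readings:** they differed by 2–4 mm between views. In the last view the untouched racked bottle read 5 mm off its well centre, so that offset may be camera error.
- **Joint limit:** an early move ran into joint 6's limit and left the tool tilted about 2.2° from then on. I worked with that tilt, and the containers settled flat once released.
- **Vials at the end:** the gripper hid part of the white rack in the last wrist view. The vials' final check is the scene picture plus wrist pictures taken after each one was placed.

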